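Right the fallen sample jar and weigh it behind the draught shield

TASK

The small screw-cap sample jar has fallen over on the bench. Stand it upright on the bench and let go of it, then lift it into the open weighing chamber of the balance and set it down gently, upright, in the middle of the pan. Finally slide the glass top of the draught shield fully shut over it; leave the other things on the bench where they stand.

Things in the scene. Friction and masses are not known exactly. Their poses are not given: they have to be found in the camera images.
- sample_jar: White screw-cap jar, the only one lying down. Body 43 mm across; grey cap 45 mm across over the top 17 mm; 72 mm tall in all; about 0.11 kg. Origin: centre of its underside; z axis: from there to the cap, at first level and pointing roughly to the robot's left (+y). Stood up, its origin is at bench height. It rolls if nudged. The bench from x 0.40 to 0.60, y 0.10 to 0.36 m is otherwise clear.
- balance: White laboratory balance with a glass draught shield, fixed to the bench, 302 mm (x) by 194 mm (y), 156 mm high. Origin: on the bench under the pan's axis; x points to its back, z up. Its console (x -150 to -85 mm) faces the robot. The weighing chamber is open at the top only, between the front glass at x = -80 mm, side glasses at y = +/-83 mm and a rear column from x = 80 to 150 mm; glasses, column and the lid's tracks reach up to 156 mm above the bench.
- balance_pan: The balance's round steel pan, 84 mm across, inside the glass chamber. Origin: centre of its upper face, 66 mm above the bench; z up. It rides on a stiff spring (about 0.8 N per mm, 4 mm of travel), and sinks 1 to 2 mm under the jar.
- lid_knob (a point): Middle of the black knob on the chamber's sliding glass top: an upright cylinder 20 mm across and 24 mm tall, from 153 to 177 mm above the bench; this point is 12 mm under the knob's top, 165 mm above the bench. With the top shut the knob stands right over the pan's centre.
- draught_lid (a joint): Slide of the glass top along the balance's x axis, in m: 0 is shut (against the front stop bar), up to 0.150 is open, slid back over the rear column. The plate is 154 mm by 164 mm, its underside 147 mm above the bench, so it passes over the jar on the pan. It starts fairly wide open, moves with about 1 N and stays where it is left.
- short_jar: Standing squat jar, white with a grey cap, 42 mm across, 56 mm tall; a bystander, to be left alone. Origin: centre of its underside.
- beaker: Small glass beaker, 52 mm across, 60 mm tall; a bystander, to be left alone. Origin: centre of its underside.
- measure: Small conical glass measure on a foot, 43 mm across, 76 mm tall; a bystander, to be left alone. Origin: centre of its underside.
- weighing_bottle: Glass weighing bottle with ground lid, 36 mm across, 52 mm tall; a bystander, to be left alone. Origin: centre of its underside.
- dark_vial: Dark brown jar with a black cap, 33 mm across, 58 mm tall; a bystander, to be left alone. Origin: centre of its underside.
- spatula: Slim spatula with a wooden handle lying on the bench, 12 x 181 x 10 mm; a bystander, to be left alone. Origin: centre of its underside.
- cork: Cork, 26 mm across and tall; a bystander, to be left alone. Origin: centre of its underside.

How it is judged (in metres and radians):
On the way, in this order (a step that is already met when the one before it is completed fails the run):
1. the sample jar stands upright on the bench, let go (angle between sample_jar's own z axis and vertical below 0.1 rad and height (world z) of sample_jar between -0.004 and 0.006 m and contact force between the fingers and sample_jar below 0.1 N and linear speed of sample_jar below 0.03 m/s), for 0.2 s.
2. the sample jar stands upright in the middle of the pan, let go (horizontal distance between sample_jar and balance_pan below 0.018 m and angle between sample_jar's own z axis and vertical below 0.1 rad and z of sample_jar in the frame of balance_pan between -0.004 and 0.006 m and contact force between the fingers and sample_jar below 0.1 N), for 0.2 s.
3. the glass top is slid fully shut (value of joint draught_lid below 0.006 m), for 0.2 s.
At the end, for the whole second after the job is handed in: The sample jar stands upright (within 0.1 rad), at rest and released on the balance pan, its centre within 18 mm of the pan's centre, and the glass top of the shield is shut to within 6 mm (all of step 2 and value of joint draught_lid below 0.006 m and linear speed of sample_jar below 0.02 m/s); the robot touches nothing.
It fails at once if the balance pan is overloaded: pressed or struck with more than 20 N (contact force between anything else and balance_pan above 20 N).
It fails at once if the jar is dropped into the balance from more than about 13 mm instead of set down (falls, let go, faster than 0.5 m/s) (linear speed of sample_jar above 0.5 m/s and horizontal distance between sample_jar and balance_pan below 0.06 m and z of sample_jar in the frame of balance_pan between -0.02 and 0.08 m and contact force between the fingers and sample_jar below 0.1 N).
It fails at once if a bystander is shifted by more than 30 mm or knocked over (distance of any of short_jar, beaker, measure, weighing_bottle, dark_vial, spatula, cork from where it was at the start of the episode above 0.03 m or angle between any of short_jar, beaker, measure, weighing_bottle, dark_vial's own z axis and vertical above 0.5 rad).
It also fails if it takes over 67 s, if anything falls off the work surface, if the arm or the gripper's body presses on something with over 40 N, if the wrist force passes 120 N, or if a joint passes its speed limit or range.

ROBOT

A 6-joint arm with a two-finger parallel gripper is mounted at the origin on a cart in front of the work surface, level with it; the furniture and walls round the work are solid. World frame = base frame: x ahead of the robot, y to its left, z up, the work surface at z = 0. Lengths are in mm, angles in rad, forces in N, time in s.
With the tool pointing down it reaches from about 400 to 925 mm from the base axis. Payload 12.5 kg.
Tool frame: the origin (TCP) lies at the very end of the fingers, on their centre line; the grasp point (between the pads) lies 19 mm behind it; x points along the fingers, z is the direction in which the jaws open and shut, and the axes are right-handed (so a half turn about x gives the same grasp; the last joint's range is limited). The gripper opens to 95 mm and grips with 3 to 60 N. Pads are 20 mm wide; open, the fingers measure 119 mm over their backs; the gripper's body (75 mm by 180 mm) begins 59 mm behind the grasp point.
Start: joints at [1.105, 0.491, 1.559, -0, 1.092, -0.106], TCP at [220.039, 585.004, 214.661] pointing down, gripper open.
Joint ranges: [-3.1, 3.1], [-0.84, 2.19], [0.05, 2.79], [-1.13, 4.28], [0.06, 2.93], [-2.69, 2.69]. Speed limits (rad/s): [2.22, 2.22, 2.79, 3.14, 3.14, 3.14].

INTERFACE

Orientations are given as [roll, pitch, yaw] about the fixed x, y, z axes, in that order (R = Rz(yaw) Ry(pitch) Rx(roll)).
In Python, from cell import env gives the robot as it stands. The module is installed in compiled form; this text tells all that it offers.
- The arm moves only by the shell command python3 -m pendant 'ROWS'. ROWS is JSON, one flat list of numbers, 5 for each row, row after row: the shift along the tool's x, y, z normalised to -1 to 1, where 1 is 0.03 m, then the turn about the tool's x normalised to -1 to 1, where 1 is 0.5 rad, then the opening, from 0 (shut) to 1 (fully open). A call has 1 to 5 rows; each row shifts and turns the pose as measured when the row begins, along the tool's axes as they then stand; what a row does not reach is not made up. A row lasts 1/8 s, in which the tool goes at most 62.5 mm and 10.7 degrees, less where a joint would pass 70% of its speed; a pose out of reach is approached as far as the arm can. A call with a number of a shift or a turn outside -1 to 1 is refused whole. A call with a gripper value outside its range is refused whole. The fingers move at their own pace and stop on an object; the grip force is fixed at half the most. Time passes only in rows, so rows that do not move let the fingers close. It gives the time, the measured TCP pose, the force and the opening at its end, in the units of the state.
- env.state(): the state, without advancing time (a new reading comes with each control period).
- env.read_camera(name): name is "scene" or "side" or "wrist"; returns (picture, depth): 400x640x3 uint8, blue, green, red; 400x640 float32, mm along the optical axis (not along the pixel's ray), 0 where there is no reading.
- env.camera_info(name): a dict with "fx", "fy", "cx", "cy" (pixels), "position" and "orientation" of the camera in the world. Camera axes: x right, y down, z forward; pixel columns grow to the right and rows downward; lengths in mm; the calibration is good to about 2 mm. A picture is of the moment at which its call begins: read the wrist's pose just before it. camera_info takes no time and is no camera call; for the wrist camera it gives the pose at the moment of the call.
- env.job_done(): hands the job in, once; it reports no verdict.
The state is a dict: "t": time; "joints": joint angles; "qvel": joint speeds; "tau": joint torques, N m; "eef_pos": TCP position; "tcp_rot": TCP orientation; "ft_force": force on the tool from outside, world axes, zero at the start; "moment": the same for the moment, N m; "opening": opening from 0.0 (shut) to 1.0 (fully open).
Only numpy, scipy, OpenCV 4.12 (cv2) and the standard library are available. Lean on these libraries where they do the work, as an engineer would, in place of code of your own. Each camera call takes 0.05 s, during which the arm holds its last target.

## Working session

There is one attempt and no reset: what is moved stays moved. The work goes in short steps, Python scripts to look and compute and a shell command to move; the robot and the scene stay as the last step left them, time stands still between calls to the robot, and variables do not carry over. Pictures are saved under pics/ and viewed, and the job is handed in when it is done.

```bash
mkdir -p pics; ls; cat > h.py <<'E'
import numpy as np, cv2
from cell import env
from scipy.spatial.transform import Rotation as R
def snap(name,fn):
    info=env.camera_info(name); im,d=env.read_camera(name)
    cv2.imwrite('pics/'+fn+'.png',im); np.savez('pics/'+fn+'.npz',im=im,d=d,**{k:np.array(info[k]) for k in info if k in('fx','fy','cx','cy','position','orientation')})
    return im,d,info
def load(fn):
    return dict(np.load('pics/'+fn+'.npz'))
def rot(i): return R.from_euler('xyz',np.array(i['orientation'])).as_matrix()
def cloud(i):
    d=i['d'];v,u=np.mgrid[0:d.shape[0],0:d.shape[1]]
    p=np.stack([(u-i['cx'])/i['fx']*d,(v-i['cy'])/i['fy']*d,d],-1)
    return p@rot(i).T+i['position']
def ray(i,u,v,z):
    r=rot(i)@np.array([(u-i['cx'])/i['fx'],(v-i['cy'])/i['fy'],1.]); p=np.array(i['position']); return p+r*(z-p[2])/r[2]
E
python3 - <<'E'
from h import *
print(env.state())
for n in('scene','side','wrist'):
    print(env.camera_info(n)); snap(n,n+'0')
E
```

```text
pics
{'t': 0.0, 'joints': array([ 1.10537320e+00,  4.91584407e-01,  1.55944439e+00,  2.13175118e-05,
        1.09167954e+00, -1.05629727e-01]), 'qvel': array([ 0.00159239,  0.00118076, -0.00098321, -0.00094527, -0.00023911,
        0.00104477]), 'tau': array([ 2.84691254e-03, -6.12626910e+01, -2.58173704e+01,  6.92936475e-02,
        4.82453650e-02, -1.10187218e-04]), 'eef_pos': array([219.9357541 , 584.77306577, 214.04804816]), 'tcp_rot': array([ 3.01901863,  1.56968049, -2.05317359]), 'ft_force': array([ 0.11993597, -0.53153424, -0.66629569]), 'moment': array([ 0.01231276, -0.01981561, -0.00294818]), 'opening': 0.9992453009163735}
{'fx': 422.13640313797094, 'fy': 422.13640313797094, 'cx': 321.5995135448353, 'cy': 200.37864023024832, 'position': array([-192.82734575,  937.62192431,  781.30390727]), 'orientation': array([-2.12481549,  0.00257716, -2.41350364])}
{'fx': 405.29291596191473, 'fy': 405.29291596191473, 'cx': 314.6961480127202, 'cy': 199.01961363981488, 'position': array([ 208.7214278 , -653.75038218,  560.32571775]), 'orientation': array([-2.02815463,  0.02620881, -0.37109111])}
{'fx': 292.14526340982826, 'fy': 292.14526340982826, 'cx': 320.42633286802396, 'cy': 202.2699085734461, 'position': array([156.63645273, 608.63740252, 384.57622442]), 'orientation': array([ 2.89461350e+00, -4.29950868e-04,  1.21177272e+00])}
```

View pics/scene0.png

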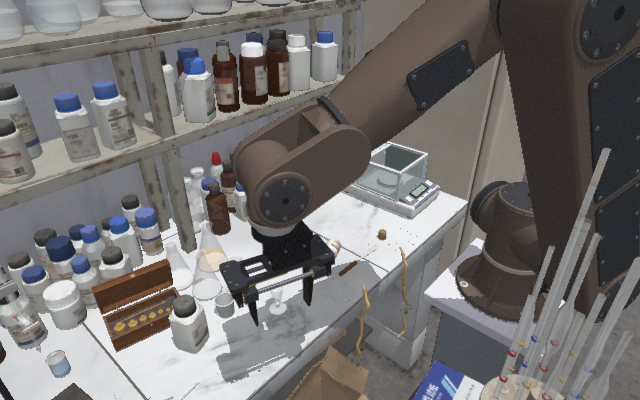

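View pics/side0.png

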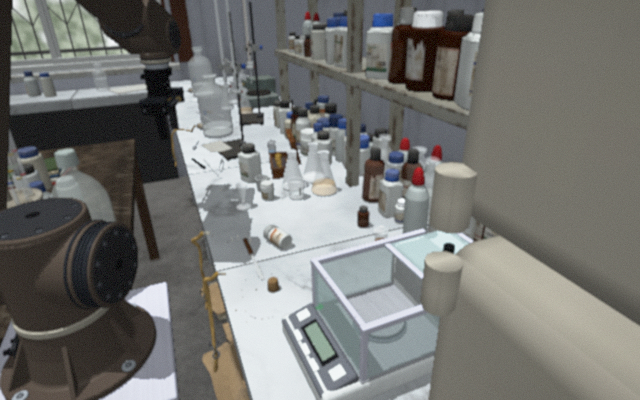

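View pics/wrist0.png

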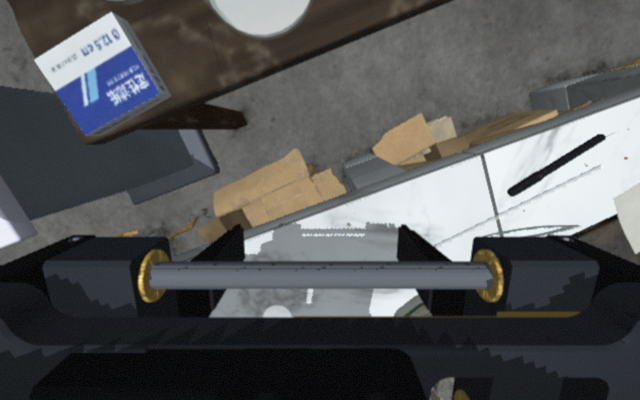

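```bash
python3 - <<'E'
from h import *
s=env.state(); M=R.from_euler('xyz',s['tcp_rot']).as_matrix(); print(M.round(3)); print(s['t'])
E
```

```text
[[-0.    -0.936  0.352]
 [-0.001  0.352  0.936]
 [-1.     0.    -0.001]]
0.15
```

Side view: the lying jar is at about (277,237), the cork at (272,285), the spatula at (248,246) and the balance at bottom right. In the scene view the arm hides the jar. Next I'll zoom in and measure.

```bash
python3 - <<'E'
from h import *
i=load('side0'); c=cloud(i)
im=i['im']
a=cv2.resize(im[170:300,180:440],None,fx=3,fy=3,interpolation=cv2.INTER_CUBIC); cv2.imwrite('pics/sz0.png',a)
b=cv2.resize(im[220:400,270:480],None,fx=3.3,fy=3.3,interpolation=cv2.INTER_CUBIC); cv2.imwrite('pics/sz1.png',b)
for uv in [(277,237),(272,228),(285,245),(268,233),(262,240),(300,290),(200,200)]:
    print(uv,c[uv[1],uv[0]].round(0), i['d'][uv[1],uv[0]])
E
```

```text
(277, 237) [420. 185.  36.] 1002.661
(272, 228) [419. 224.  41.] 1032.9003
(285, 245) [437. 178.  12.] 1013.4462
(268, 233) [406. 219.  32.] 1028.923
(262, 240) [395. 246.  -1.] 1062.5187
(300, 290) [419.  15.  -2.] 876.8717
(200, 200) [273. 554.   1.] 1281.803
```

View pics/sz0.png

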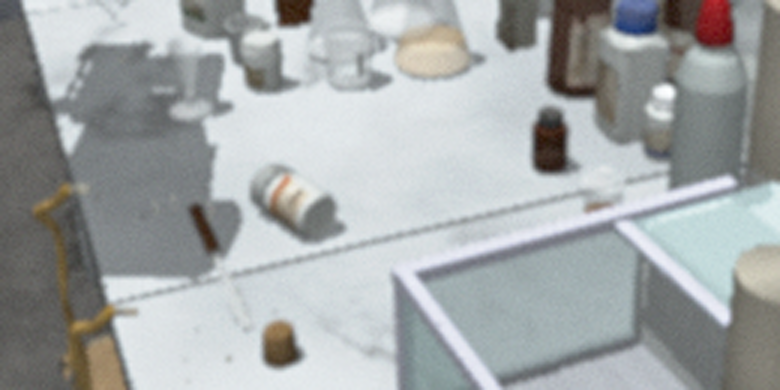

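View pics/sz1.png

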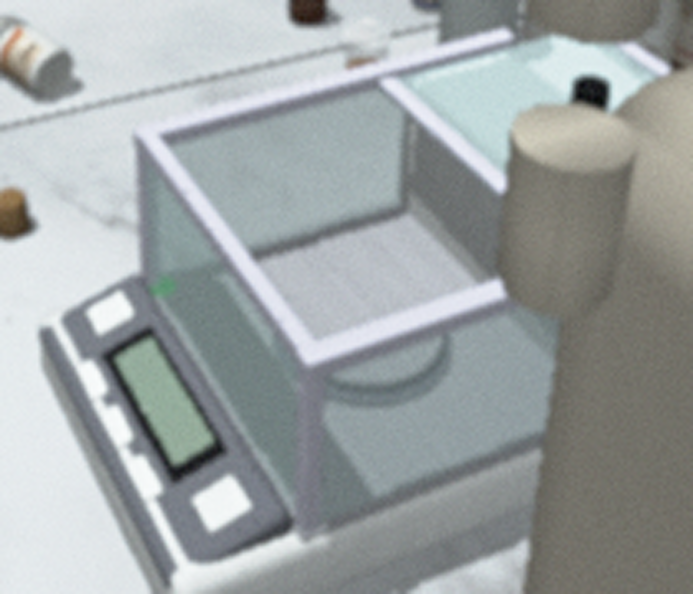

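```bash
cat > jar.py <<'E'
from h import *
def jarfit(fn,box):
    i=load(fn);c=cloud(i)
    m=(c[...,2]>8)&(c[...,2]<52)&(c[...,0]>box[0])&(c[...,0]<box[1])&(c[...,1]>box[2])&(c[...,1]<box[3])
    P=c[m]; print(len(P),P.min(0).round(0),P.max(0).round(0))
    return i,c,m,P
if __name__=='__main__':
    i,c,m,P=jarfit('side0',(385,500,140,280))
    from scipy.optimize import least_squares
    # fit cylinder r~21.7, horizontal axis at z 21.9
    def f(p):
        th=p[1]; n=np.array([np.cos(th),np.sin(th)]) # normal (approx x)
        q=(P[:,:2]-[425,200])@n-p[0]
        return np.hypot(q,P[:,2]-22)-21.8
    s=least_squares(f,[0,0.],loss='soft_l1'); print(s.x,np.abs(s.fun).mean())
    th=s.x[1];a=np.array([-np.sin(th),np.cos(th)])
    t=(P[:,:2]-[425,200])@a; print('axis dir',a,np.percentile(t,[0,2,5,95,98,100]))
    print('axis point',np.array([425,200])+s.x[0]*np.array([np.cos(th),np.sin(th)]))
    for uv in [(245,240),(252,252),(262,278),(272,285),(363,217)]: print(uv,ray(i,*uv,5).round(0))
    for n,uv in dict(fl=(270+145/3.3,220+132/3.3),fr=(270+315/3.3,220+355/3.3)).items(): print(n,ray(i,*uv,156).round(1))
    im=i['im'].astype(int); k=(im.max(2)<70); k[:, :430]=0;k[:,470:]=0;k[:235]=0;k[260:]=0
    v,u=np.nonzero(k);print('knob px',len(u),u.mean(),v.mean(),ray(i,u.mean(),v.mean(),168).round(1))
    # top-frame points
    m=(np.abs(c[...,2]-156)<4);m[:, :290]=0;m[:200]=0; Q=c[m];print(len(Q),np.percentile(Q,[1,99],axis=0).round(0))
    cv2.imwrite('pics/m.png',(m*255).astype(np.uint8))
E
python3 jar.py
```

```text
446 [395. 168.   8.] [456. 241.  46.]
[6.07327762 0.38328021] 3.3444392151662723
axis dir [-0.37396468  0.92744294] [-30.39301091 -28.82768911 -27.92451422  37.18407164  40.23761835
  44.29834643]
axis point [430.63261848 202.27119134]
(245, 240) [352. 253.   5.]
(252, 252) [356. 191.   5.]
(262, 278) [352.  79.   5.]
(272, 285) [366.  46.   5.]
(363, 217) [687. 240.   5.]
fl [ 409.  -106.3  156. ]
fr [ 415.8 -283.8  156. ]
knob px 64 448.796875 247.515625 [ 631.7 -180.7  168. ]
2113 [[ 406. -286.  152.]
 [ 697.  -94.  157.]]
```

View pics/m.png

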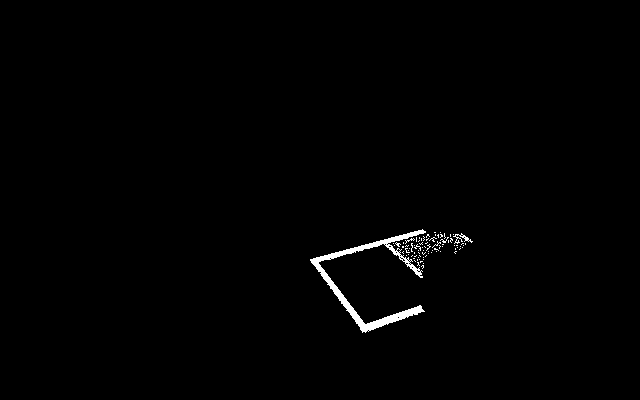

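```bash
python3 -m pendant '[0,-1,-0.85,0,1, 0,-1,-0.85,0,1, 0,-1,-0.85,0,1, 0,-1,-0.85,0,1, 0,-1,-0.85,0,1]'
```

```text
t: 0.78
eef_pos: [316.5, 409.2, 212.7]
tcp_rot: [2.914, 1.568, -2.154]
ft_force: [-0.2, 0.2, 0.4]
opening: 0.999
```

```bash
python3 - <<'E'
from h import *
i=load('side0'); c=cloud(i)
m=(np.abs(c[...,2]-156)<4);m[:, :290]=0;m[:200]=0
Q=c[m]
# lid noisy points behind x>... : print histogram of bars
F=Q[(Q[:,0]<430)&(Q[:,1]<-120)&(Q[:,1]>-270)]; print('front',np.percentile(F[:,0],[2,50,98]),np.polyfit(F[:,1],F[:,0],1), F[:,2].mean())
L=Q[(Q[:,1]>-125)&(Q[:,0]>430)&(Q[:,0]<540)]; print('left',np.percentile(L[:,1],[2,50,98]),np.polyfit(L[:,0],L[:,1],1))
Rr=Q[(Q[:,1]<-265)&(Q[:,0]>430)&(Q[:,0]<540)]; print('right',np.percentile(Rr[:,1],[2,50,98]),np.polyfit(Rr[:,0],Rr[:,1],1))
B=Q[(Q[:,0]>540)&(Q[:,0]<600)&(Q[:,1]<-125)];print('lid edge',np.percentile(B[:,0],[0,2,10,50]))
E
```

```text
front [405.81285665 411.12770807 417.41767928] [-3.55213024e-02  4.04155803e+02] 155.25228866715844
left [-109.03547765 -103.78210699  -95.03122058] [ 3.59724048e-02 -1.20405484e+02]
right [-286.26998697 -281.43490675 -274.64301371] [ 3.22282065e-02 -2.96130565e+02]
lid edge [547.28634423 548.98659388 550.57816076 557.91845473]
```

```bash
python3 -m pendant '[0,-1,-0.85,0.15,1, 0,-1,-0.7,0.35,1, 0,-1,-0.4,0.35,1, 0,-0.8,-0.2,0.35,1, 0,-0.5,0,0.35,1]'; python3 -m pendant '[0,0,0,0.3,0.8, 0,0,0,0,0.7]'; python3 - <<'E'
from h import *
s=env.state(); M=R.from_euler('xyz',s['tcp_rot']).as_matrix(); print(M.round(3)); print(s['t'],s['eef_pos'])
snap('wrist','w1');snap('side','s1')
E
```

```text
t: 1.4
eef_pos: [395.3, 276.5, 212.7]
tcp_rot: [-2.627, 1.567, -2.212]
ft_force: [0.2, 0.4, -0.2]
opening: 1.0
t: 1.65
eef_pos: [395.8, 275.4, 212.5]
tcp_rot: [-2.523, 1.567, -2.265]
ft_force: [0.1, 0.4, 0.2]
opening: 0.843
[[-0.003 -0.255  0.967]
 [-0.003  0.967  0.255]
 [-1.    -0.002 -0.003]]
1.65 [395.79137847 275.36094928 212.4584036 ]
```

View pics/w1.png

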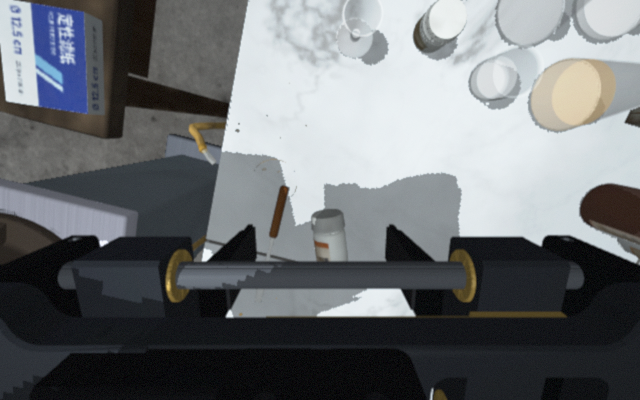

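View pics/s1.png

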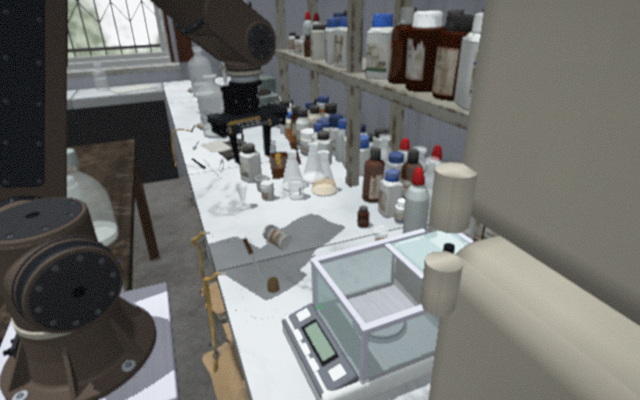

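```bash
cat > fitw.py <<'E'
import sys
from h import *
from scipy.optimize import least_squares
def go(fn):
    i=load(fn);c=cloud(i)
    m=(c[...,2]>8)&(c[...,2]<52)&(abs(c[...,0]-430)<60)&(abs(c[...,1]-205)<75)
    P=c[m];print(len(P),P.min(0).round(0),P.max(0).round(0))
    def f(p):
        n=np.array([np.cos(p[1]),np.sin(p[1])]); q=(P[:,:2]-[425,200])@n-p[0]
        return np.hypot(q,P[:,2]-22)-21.8
    s=least_squares(f,[0,0.3],loss='soft_l1');th=s.x[1];n=np.array([np.cos(th),np.sin(th)]);a=np.array([-n[1],n[0]])
    t=(P[:,:2]-[425,200])@a;print(s.x,np.abs(s.fun).mean(),'a',a.round(3),np.percentile(t,[1,5,95,99]),'pt',np.array([425,200])+s.x[0]*n)
    b=c[(abs(c[...,2])<6)&(abs(c[...,0]-430)<80)&(abs(c[...,1]-230)<80)];print('bench',b[:,2].mean())
    cv2.imwrite('pics/mm.png',(m*255).astype(np.uint8))
go(sys.argv[1])
E
for f in w1 s1; do python3 fitw.py $f; done; python3 - <<'E'
from h import *
i=load('w1')
for uv in [(312,213),(343,213),(327,208),(327,230),(330,262)]: print(uv,ray(i,*uv,22).round(1),ray(i,*uv,40).round(1))
cv2.imwrite('pics/wz.png',cv2.resize(i['im'][190:280,270:390],None,fx=5,fy=5))
E
```

```text
1649 [395. 177.   8.] [456. 248.  47.]
[3.78888299 0.36709589] 2.0453834187991924 a [-0.359  0.933] [-18.1187014  -14.03183463  42.80567141  43.34822374] pt [428.5364433  201.35985407]
bench 0.49687404485426795
450 [395. 167.   8.] [456. 241.  45.]
[4.96298163 0.38826143] 3.4253248721528027 a [-0.379  0.926] [-29.21647888 -27.74545407  35.92371002  40.39191779] pt [429.59358018 201.87888472]
bench -0.37095952072984856
(312, 213) [395.2 236.6  22. ] [394.4 241.8  40. ]
(343, 213) [433.7 246.8  22. ] [431.  251.5  40. ]
(327, 208) [412.1 247.9  22. ] [410.5 252.6  40. ]
(327, 230) [419.9 219.2  22. ] [417.9 225.3  40. ]
(330, 262) [435.7 176.4  22. ] [432.8 184.6  40. ]
```

View pics/wz.png

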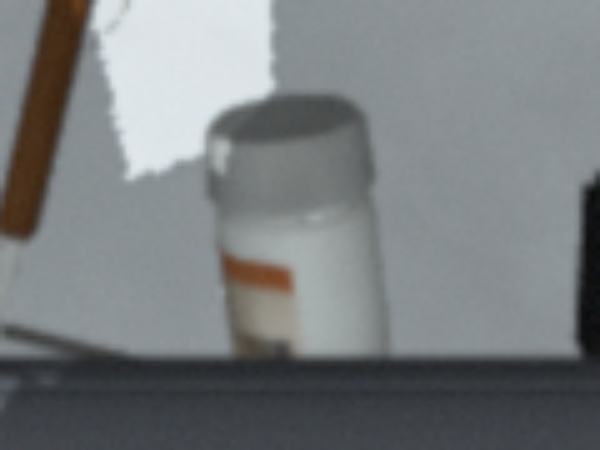

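```bash
python3 -m pendant '[0.5,-0.6,0.1,-0.25,0.66, 1,-0.6,0.05,0,0.66, 1,0,0,0,0.66, 1,0,0,0,0.66]'; python3 - <<'E'
from h import *
s=env.state(); M=R.from_euler('xyz',s['tcp_rot']).as_matrix(); print(M.round(3)); print(s['eef_pos'])
d=np.array([412.2,244.4,5])-s['eef_pos'];print((M.T@d/30).round(2), 'turn', ((np.arctan2(M[1,2],M[0,2])-np.arctan2(.366,.93))/.5).round(3))
E
```

```text
t: 2.25
eef_pos: [412.5, 243.3, 106.8]
tcp_rot: [-0.674, 1.568, -0.269]
ft_force: [0.7, -0.1, 1.0]
opening: 0.659
[[ 0.003 -0.395  0.919]
 [-0.001  0.919  0.395]
 [-1.    -0.002  0.002]]
[412.52762646 243.27533597 106.79311521]
[ 3.39  0.04 -0.  ] turn 0.062
```

```bash
python3 -m pendant '[1,0.04,0,0.06,0.66, 1,0,0,0,0.66, 0.9,0,0,0,0.66, 0.45,0,0,0,0.66]'; python3 - <<'E'
from h import *
s=env.state(); M=R.from_euler('xyz',s['tcp_rot']).as_matrix(); print(M.round(3)); print(s['eef_pos'])
snap('side','s2');snap('wrist','w2')
im=load('s2')['im'];cv2.imwrite('pics/s2z.png',cv2.resize(im[130:300,190:400],None,fx=3,fy=3))
E
```

```text
t: 2.75
eef_pos: [411.7, 245.2, 2.2]
tcp_rot: [-0.853, 1.568, -0.464]
ft_force: [-0.1, 0.1, 1.0]
opening: 0.66
[[ 0.002 -0.379  0.925]
 [-0.001  0.925  0.379]
 [-1.    -0.002  0.002]]
[411.73428379 245.19799367   2.2448754 ]
```

View pics/s2z.png

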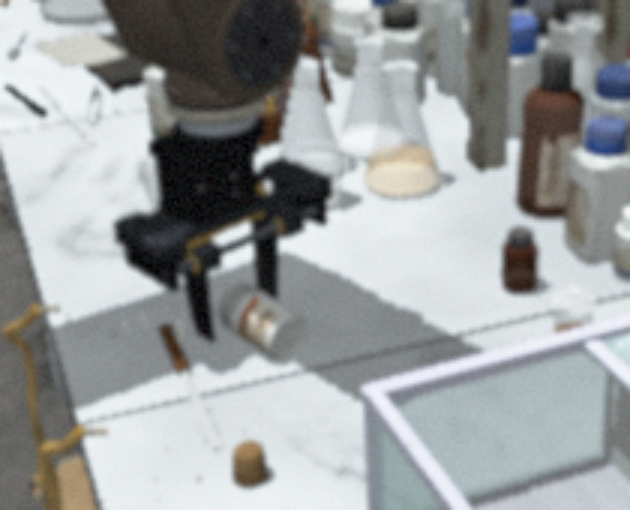

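View pics/w2.png

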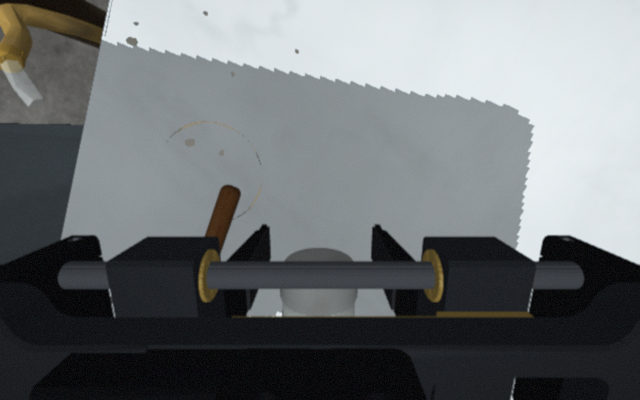

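```bash
python3 -m pendant '[-0.05,0,0,0,0.55, 0,0,0,0,0.46, 0,0,0,0,0.46, 0,0,0,0,0.46]'; python3 -m pendant '[-0.4,0,0,0,0.46, -0.4,0,0,0,0.46,0,0,0,0,0.46]'; python3 - <<'E'
from h import *
snap('side','s3');snap('wrist','w3')
im=load('s3')['im'];cv2.imwrite('pics/s3z.png',cv2.resize(im[130:300,190:400],None,fx=3,fy=3))
E
```

```text
t: 3.35
eef_pos: [412.8, 245.7, 6.7]
tcp_rot: [-0.322, 1.565, 0.067]
ft_force: [-0.2, -0.2, -0.1]
opening: 0.461
t: 3.72
eef_pos: [412.9, 245.8, 33.0]
tcp_rot: [-0.269, 1.564, 0.12]
ft_force: [0.1, -0.2, 0.2]
opening: 0.463
```

View pics/s3z.png

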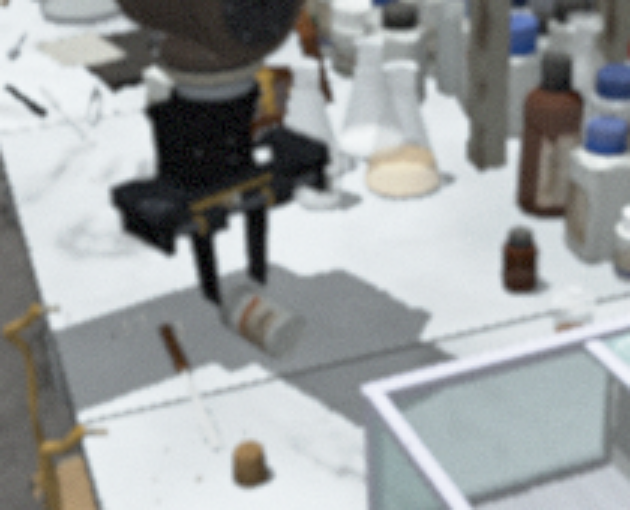

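View pics/w3.png

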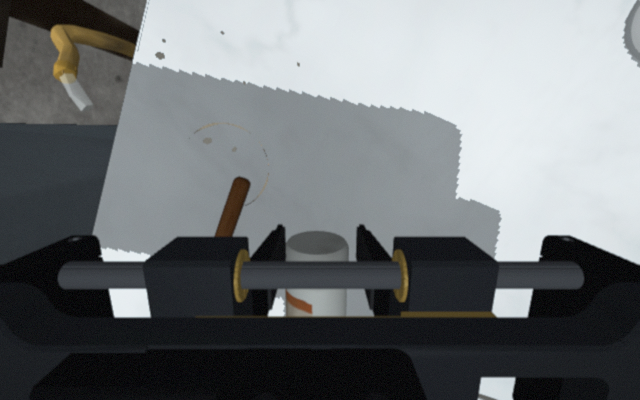

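```bash
python3 -m pendant '[-0.4,0,0,0,0.46, -0.4,0,0,0,0.46,0,0,0,0,0.46,0,0,0,0,0.46]'; python3 - <<'E'
from h import *
snap('side','s4');snap('wrist','w4')
im=load('s4')['im'];cv2.imwrite('pics/s4z.png',cv2.resize(im[150:270,200:350],None,fx=5,fy=5))
E
```

```text
t: 4.32
eef_pos: [412.3, 245.6, 57.8]
tcp_rot: [-0.354, 1.566, 0.035]
ft_force: [-0.5, -0.9, 0.3]
opening: 0.457
```

View pics/s4z.png

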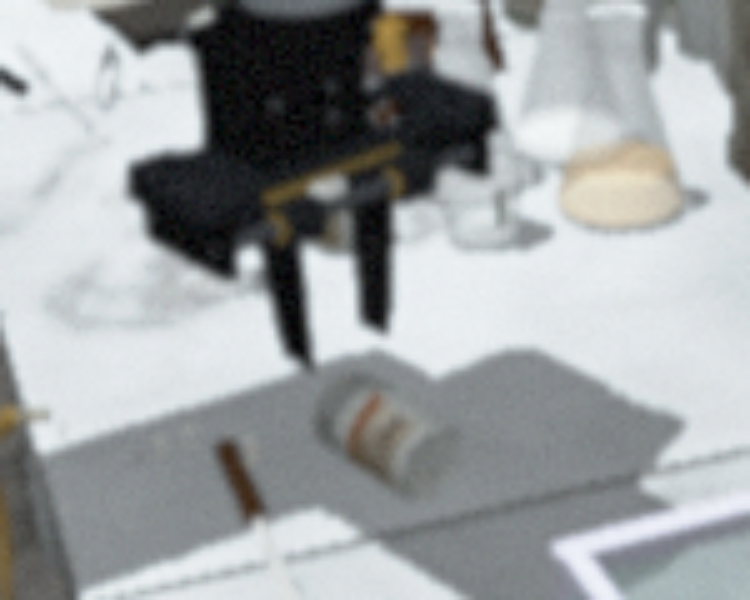

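View pics/w4.png

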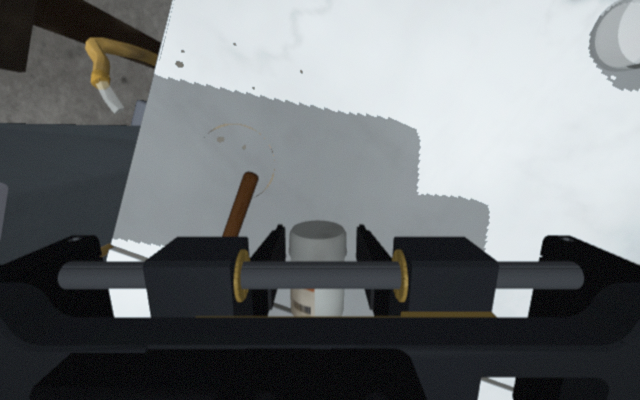

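```bash
for f in w4 s4; do python3 fitw.py $f; done; python3 - <<'E'
from h import *
s=env.state(); M=R.from_euler('xyz',s['tcp_rot']).as_matrix(); print(M.round(3)); print(s['eef_pos'])
i=load('w4')
for uv in [(290,240),(346,240),(318,221),(318,228)]: print(uv,ray(i,*uv,22).round(1),ray(i,*uv,44).round(1))
c=cloud(i);print(c[236,318],c[250,318])
E
```

```text
3629 [394. 172.   8.] [456. 249.  46.]
[3.68040452 0.37587459] 2.5801933097819525 a [-0.367  0.93 ] [-21.5137778  -17.13309679  43.14252054  43.52731772] pt [428.42346417 201.35102571]
bench 0.46288155971313344
451 [395. 167.   8.] [455. 243.  44.]
[4.86179075 0.385214  ] 3.473632585778087 a [-0.376  0.927] [-29.13759283 -28.21703886  36.34324821  40.71411104] pt [429.5055092  201.82685416]
bench -0.36598888878202684
[[ 0.005 -0.379  0.925]
 [ 0.     0.925  0.379]
 [-1.    -0.002  0.004]]
[412.26346478 245.5667927   57.59189691]
(290, 240) [396.9 224.9  22. ] [395.8 233.8  44. ]
(346, 240) [435.9 240.8  22. ] [430.6 248.   44. ]
(318, 221) [410.8 246.7  22. ] [408.1 253.3  44. ]
(318, 228) [412.8 241.7  22. ] [409.9 248.8  44. ]
[413.25165986 240.68035906  35.79627467] [415.96331135 234.07043469  43.59985189]
```

```bash
python3 -m pendant '[0.6,-0.07,0,0,0.66, 0.8,0,0,0,0.66, 0.35,0,0,0,0.66, 0,0,0,0,0.55]'; python3 -m pendant '[0,0,0,0,0.44, 0,0,0,0,0.44, 0,0,0,0,0.44]';python3 -m pendant '[-0.4,0,0,0,0.44, -0.4,0,0,0,0.44,0,0,0,0,0.44]'; python3 - <<'E'
from h import *
snap('side','s5');snap('wrist','w5')
im=load('s5')['im'];a=cv2.resize(im[150:270,200:350],None,fx=4,fy=4);b=cv2.resize(load('w5')['im'][190:330,240:400],None,fx=4,fy=4)
cv2.imwrite('pics/s5z.png',np.vstack([a,np.zeros((2,600,3),np.uint8)])[:480]);cv2.imwrite('pics/w5z.png',b)
E
```

```text
t: 4.92
eef_pos: [413.4, 243.6, 3.3]
tcp_rot: [-0.426, 1.567, -0.037]
ft_force: [-0.7, 0.0, 0.4]
opening: 0.604
t: 5.3
eef_pos: [413.9, 243.9, 4.7]
tcp_rot: [-0.296, 1.565, 0.093]
ft_force: [0.2, -0.7, 0.6]
opening: 0.446
t: 5.68
eef_pos: [414.0, 244.1, 31.3]
tcp_rot: [-0.235, 1.563, 0.155]
ft_force: [-0.1, -0.7, -0.2]
opening: 0.437
```

View pics/s5z.png

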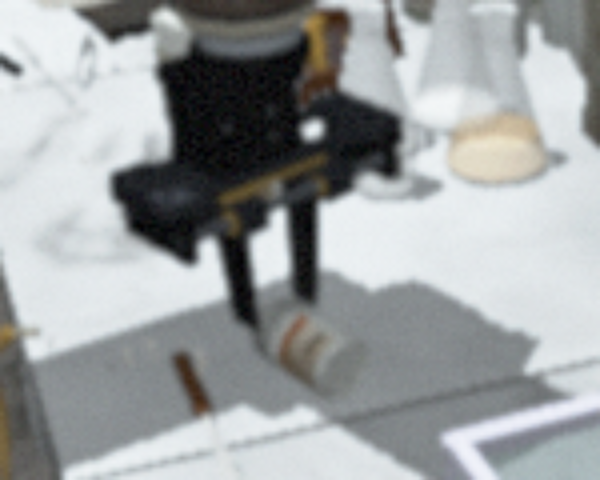

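View pics/w5z.png

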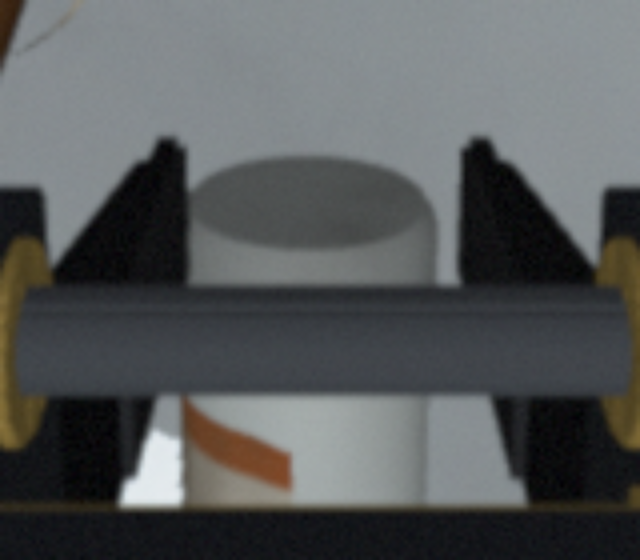

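```bash
python3 - <<'E'
from h import *
s=env.state();M=R.from_euler('xyz',s['tcp_rot']).as_matrix()
i=load('w5');c=cloud(i)
for v in range(228,330,6):
    print(v,[((c[v,u]-s['eef_pos'])@M.T.T).round(0).tolist() if 0 else np.r_[c[v,u][2],(M.T@(c[v,u]-s['eef_pos']))[1:]].round(0).tolist() for u in (283,295,317,340,350,358)])
E
```

```text
228 [[35.0, 10.0, -22.0], [0.0, -2.0, -18.0], [-0.0, -2.0, -2.0], [1.0, -2.0, 15.0], [1.0, -2.0, 22.0], [36.0, 10.0, 23.0]]
234 [[44.0, 10.0, -21.0], [14.0, -1.0, -16.0], [13.0, -2.0, -1.0], [13.0, -2.0, 14.0], [0.0, -7.0, 22.0], [44.0, 10.0, 22.0]]
240 [[48.0, 7.0, -20.0], [25.0, -2.0, -16.0], [22.0, -3.0, -1.0], [24.0, -2.0, 14.0], [1.0, -11.0, 23.0], [48.0, 8.0, 22.0]]
246 [[50.0, 5.0, -20.0], [34.0, -2.0, -15.0], [33.0, -2.0, -1.0], [33.0, -2.0, 13.0], [0.0, -16.0, 23.0], [49.0, 4.0, 22.0]]
252 [[50.0, 1.0, -20.0], [38.0, -4.0, -15.0], [42.0, -2.0, -1.0], [38.0, -4.0, 13.0], [-0.0, -21.0, 23.0], [49.0, 1.0, 22.0]]
258 [[51.0, -2.0, -20.0], [39.0, -7.0, -14.0], [43.0, -6.0, -1.0], [37.0, -9.0, 13.0], [-0.0, -26.0, 23.0], [51.0, -2.0, 22.0]]
264 [[123.0, 29.0, -10.0], [124.0, 30.0, -7.0], [123.0, 29.0, -1.0], [124.0, 30.0, 6.0], [123.0, 30.0, 9.0], [123.0, 30.0, 11.0]]
270 [[126.0, 29.0, -10.0], [126.0, 29.0, -7.0], [127.0, 29.0, -0.0], [125.0, 29.0, 6.0], [125.0, 29.0, 9.0], [125.0, 29.0, 11.0]]
276 [[125.0, 27.0, -10.0], [126.0, 28.0, -7.0], [126.0, 27.0, -0.0], [127.0, 28.0, 6.0
[... 380 characters left out ...]
-34.0, 13.0], [0.0, -56.0, 24.0], [1.0, -55.0, 30.0]]
300 [[1.0, -60.0, -28.0], [38.0, -37.0, -15.0], [43.0, -34.0, -1.0], [37.0, -38.0, 13.0], [1.0, -61.0, 24.0], [-0.0, -61.0, 30.0]]
306 [[-0.0, -66.0, -28.0], [39.0, -40.0, -15.0], [42.0, -38.0, -1.0], [35.0, -43.0, 13.0], [0.0, -66.0, 24.0], [0.0, -66.0, 30.0]]
312 [[1.0, -71.0, -28.0], [39.0, -44.0, -15.0], [43.0, -42.0, -1.0], [36.0, -47.0, 13.0], [0.0, -72.0, 24.0], [0.0, -71.0, 30.0]]
318 [[142.0, 25.0, -8.0], [142.0, 25.0, -5.0], [142.0, 25.0, -0.0], [142.0, 25.0, 5.0], [142.0, 25.0, 7.0], [142.0, 25.0, 9.0]]
324 [[144.0, 25.0, -8.0], [144.0, 25.0, -5.0], [201.0, 68.0, 0.0], [145.0, 26.0, 5.0], [144.0, 25.0, 7.0], [144.0, 25.0, 9.0]]
```

```bash
python3 -m pendant '[0,0,0,0,0.66, 0.2,-0.22,0,0,0.66, 0.45,0,0,0,0.66, 0.2,0,0,0,0.66]'; python3 -m pendant '[0,0,0,0,0.44, 0,0,0,0,0.44, 0,0,0,0,0.44, 0,0,0,0,0.44]';python3 -m pendant '[0,0,0,0,0.42,0,0,0,0,0.40]'
```

```text
t: 6.28
eef_pos: [416.3, 237.1, 2.6]
tcp_rot: [-0.335, 1.566, 0.054]
ft_force: [0.4, -0.7, -0.7]
opening: 0.659
t: 6.78
eef_pos: [416.0, 237.1, 1.9]
tcp_rot: [-0.44, 1.567, -0.051]
ft_force: [0.3, -1.1, -0.3]
opening: 0.442
t: 7.02
eef_pos: [416.1, 237.1, 2.1]
tcp_rot: [-0.4, 1.566, -0.01]
ft_force: [0.6, -0.2, -1.8]
opening: 0.432
```

```bash
python3 -m pendant '[0,0,0,0,0.40,0,0,0,0,0.40]'; python3 -m pendant '[-0.3,0,0,0,0.4, -0.3,0,0,0,0.4,0,0,0,0,0.4]'; python3 - <<'E'
from h import *
snap('side','s6');snap('wrist','w6')
im=load('s6')['im'];a=cv2.resize(im[150:270,200:350],None,fx=4,fy=4);b=cv2.resize(load('w6')['im'][190:330,240:400],None,fx=3,fy=3)
c=np.zeros((420,1080,3),np.uint8);c[:,:600]=a[:420];c[:420,600:1080]=b;cv2.imwrite('pics/c6.png',cv2.resize(c,(800,311)))
s=env.state();M=R.from_euler('xyz',s['tcp_rot']).as_matrix()
i=load('w6');c=cloud(i)
for v in list(range(222,262,5))+[294,300,308]:
    print(v,[np.r_[c[v,u][2],(M.T@(c[v,u]-s['eef_pos']))[1:]].round(0).tolist() for u in (295,317,340)])
E
```

```text
t: 7.28
eef_pos: [416.1, 237.1, 2.2]
tcp_rot: [-0.393, 1.566, -0.004]
ft_force: [-0.6, -0.2, -1.4]
opening: 0.437
t: 7.65
eef_pos: [416.1, 237.2, 21.7]
tcp_rot: [-0.37, 1.566, 0.02]
ft_force: [-0.9, -0.3, -1.6]
opening: 0.437
222 [[-1.0, 5.0, -17.0], [-1.0, 5.0, -2.0], [1.0, 6.0, 14.0]]
227 [[0.0, 2.0, -17.0], [-1.0, 2.0, -2.0], [-0.0, 2.0, 14.0]]
232 [[1.0, -1.0, -17.0], [-1.0, -2.0, -2.0], [0.0, -2.0, 14.0]]
237 [[0.0, -5.0, -17.0], [30.0, 6.0, -1.0], [29.0, 6.0, 12.0]]
242 [[37.0, 6.0, -14.0], [37.0, 6.0, -1.0], [38.0, 6.0, 12.0]]
247 [[45.0, 6.0, -13.0], [42.0, 5.0, -1.0], [43.0, 5.0, 11.0]]
252 [[50.0, 5.0, -13.0], [50.0, 5.0, -1.0], [50.0, 5.0, 11.0]]
257 [[55.0, 5.0, -12.0], [57.0, 5.0, -1.0], [55.0, 5.0, 11.0]]
294 [[59.0, -14.0, -12.0], [63.0, -11.0, -1.0], [62.0, -12.0, 10.0]]
300 [[56.0, -19.0, -13.0], [59.0, -17.0, -1.0], [58.0, -18.0, 11.0]]
308 [[57.0, -23.0, -13.0], [62.0, -20.0, -1.0], [60.0, -21.0, 11.0]]
```

View pics/c6.png

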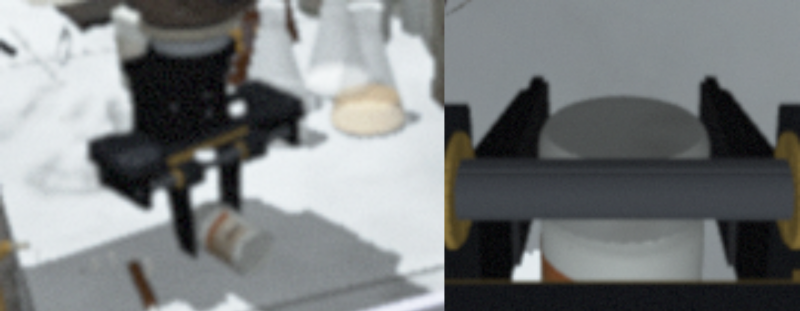

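```bash
python3 -m pendant '[0.3,0,0,0,0.4, 0.3,0,0,0,0.4, 0,0,0,0,0.4]'; python3 -m pendant '[0,0,0,0,0.5, 0,0,0,0,0.5, 0,0.25,0,0,0.5, 0,0,0,0,0.40, 0,0,0,0,0.40]'; python3 -m pendant '[0,0,0,0,0.40, 0,0,0,0,0.40]';  python3 -m pendant '[-0.3,0,0,0,0.4, -0.3,0,0,0,0.4,0,0,0,0,0.4]'; cat > look.py <<'E'
import sys
from h import *
n=sys.argv[1]
snap('side','s'+n);snap('wrist','w'+n)
im=load('s'+n)['im'];a=cv2.resize(im[150:270,200:350],None,fx=4,fy=4);b=cv2.resize(load('w'+n)['im'][190:330,240:400],None,fx=3,fy=3)
c=np.zeros((420,1080,3),np.uint8);c[:,:600]=a[:420];c[:420,600:1080]=b;cv2.imwrite('pics/c%s.png'%n,cv2.resize(c,(800,311)))
s=env.state();M=R.from_euler('xyz',s['tcp_rot']).as_matrix()
i=load('w'+n);c=cloud(i);print(s['eef_pos'])
for v in list(range(205,262,5))+[294,300,308]:
    print(v,[np.r_[c[v,u][2],(M.T@(c[v,u]-s['eef_pos']))[1:]].round(0).tolist() for u in (295,317,340)])
E
python3 look.py 7
```

```text
t: 8.12
eef_pos: [416.0, 237.2, 1.4]
tcp_rot: [-0.404, 1.567, -0.015]
ft_force: [-1.3, 2.1, 6.5]
opening: 0.437
t: 8.75
eef_pos: [412.0, 244.3, 0.4]
tcp_rot: [-1.164, 1.569, -0.774]
ft_force: [1.2, -2.7, 2.6]
opening: 0.417
t: 9.0
eef_pos: [412.0, 244.3, 0.4]
tcp_rot: [-1.139, 1.569, -0.749]
ft_force: [-0.2, -3.3, 3.1]
opening: 0.416
t: 9.38
eef_pos: [412.1, 244.6, 19.6]
tcp_rot: [-0.895, 1.569, -0.506]
ft_force: [0.3, -0.3, -0.7]
opening: 0.416
[411.85151879 244.4455677   19.03170089]
205 [[0.0, 18.0, -16.0], [0.0, 18.0, -2.0], [1.0, 18.0, 14.0]]
210 [[0.0, 15.0, -16.0], [-0.0, 15.0, -2.0], [1.0, 15.0, 14.0]]
215 [[-0.0, 11.0, -16.0], [1.0, 11.0, -2.0], [1.0, 11.0, 14.0]]
220 [[0.0, 8.0, -17.0], [-0.0, 8.0, -2.0], [0.0, 8.0, 14.0]]
225 [[-0.0, 4.0, -17.0], [1.0, 4.0, -2.0], [-0.0, 4.0, 14.0]]
230 [[0.0, 1.0, -17.0], [-1.0, 0.0, -2.0], [-1.0, 0.0, 14.0]]
235 [[1.0, -3.0, -17.0], [0.0, -3.0, -2.0], [1.0, -3.0, 14.0]]
240 [[0.0, -7.0, -17.0], [1.0, -6.0, -2.0], [1.0, -6.0, 14.0]]
245 [[-0.0, -11.0, -17.0], [1.0, -10.0, -2.0], [0.0, -10.0, 14.0]]
250 [[29.0, -2.0, -14.0], [29.0, -2.0, -1.0], [29.0, -2.0, 12.0]]
255 [[35.0, -2.0, -14.0], [35.0, -2.0, -1.0], [34.0, -3.0, 12.0]]
260 [[42.0, -2.0, -13.0], [41.0, -2.0, -1.0], [40.0, -3.0, 11.0]]
294 [[58.0, -13.0, -12.0], [62.0, -10.0, -1.0], [59.0, -12.0, 10.0]]
300 [[59.0, -16.0, -12.0], [62.0, -14.0, -1.0], [60.0, -15.0, 10.0]]
308 [[58.0, -21.0, -12.0], [62.0, -19.0, -1.0], [59.0, -20.0, 11.0]]
```

View pics/c7.png

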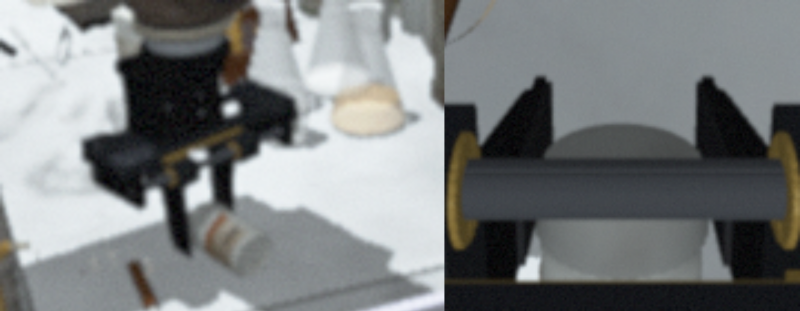

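```bash
python3 -m pendant '[0,0,0,0,0.408, 0,0,0,0,0.408]';python3 -m pendant '[0,0,0,0,0.412, 0,0,0,0,0.412]'; python3 -m pendant '[0,0,0,0,0.415, 0,0,0,0,0.415]'; python3 look.py 8 | tail -7
```

```text
t: 9.72
eef_pos: [411.7, 244.4, 18.8]
tcp_rot: [-1.528, 1.569, -1.139]
ft_force: [-0.1, -0.1, -0.5]
opening: 0.416
t: 9.98
eef_pos: [411.6, 244.3, 18.5]
tcp_rot: [-1.854, 1.569, -1.465]
ft_force: [0.4, -0.4, -1.0]
opening: 0.418
t: 10.22
eef_pos: [411.6, 244.3, 18.4]
tcp_rot: [-1.922, 1.569, -1.533]
ft_force: [0.1, 0.0, -1.3]
opening: 0.417
245 [[0.0, -10.0, -17.0], [0.0, -10.0, -2.0], [0.0, -10.0, 14.0]]
250 [[28.0, -2.0, -15.0], [29.0, -2.0, -2.0], [28.0, -2.0, 12.0]]
255 [[35.0, -2.0, -14.0], [34.0, -2.0, -1.0], [34.0, -2.0, 12.0]]
260 [[41.0, -2.0, -14.0], [39.0, -3.0, -1.0], [40.0, -2.0, 11.0]]
294 [[57.0, -13.0, -12.0], [62.0, -10.0, -1.0], [58.0, -12.0, 10.0]]
300 [[57.0, -17.0, -12.0], [62.0, -14.0, -1.0], [58.0, -16.0, 10.0]]
308 [[58.0, -21.0, -12.0], [62.0, -18.0, -1.0], [60.0, -19.0, 10.0]]
```

View pics/c8.png

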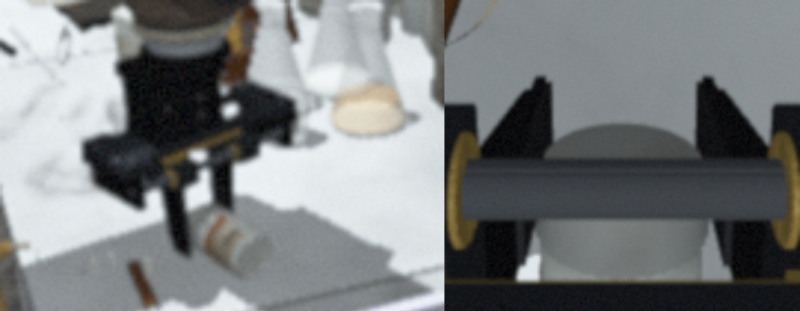

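```bash
python3 -m pendant '[0,0,0,0,0.419, 0,0,0,0,0.419]';python3 -m pendant '[0,0,0,0,0.423, 0,0,0,0,0.423]'; python3 look.py 9 | tail -7
```

```text
t: 10.58
eef_pos: [411.6, 244.3, 18.5]
tcp_rot: [-1.882, 1.569, -1.493]
ft_force: [0.1, 0.2, -0.5]
opening: 0.423
t: 10.82
eef_pos: [411.6, 244.3, 18.5]
tcp_rot: [-1.854, 1.569, -1.465]
ft_force: [-0.3, 0.8, -1.3]
opening: 0.424
245 [[-1.0, -11.0, -17.0], [24.0, -0.0, -2.0], [0.0, -10.0, 14.0]]
250 [[30.0, -1.0, -14.0], [30.0, -1.0, -1.0], [30.0, -1.0, 12.0]]
255 [[37.0, -1.0, -14.0], [35.0, -2.0, -1.0], [35.0, -2.0, 12.0]]
260 [[41.0, -2.0, -14.0], [40.0, -2.0, -1.0], [40.0, -3.0, 11.0]]
294 [[57.0, -13.0, -12.0], [63.0, -10.0, -1.0], [60.0, -12.0, 10.0]]
300 [[57.0, -17.0, -12.0], [61.0, -14.0, -1.0], [59.0, -15.0, 10.0]]
308 [[56.0, -22.0, -13.0], [60.0, -19.0, -1.0], [58.0, -21.0, 10.0]]
```

View pics/c9.png

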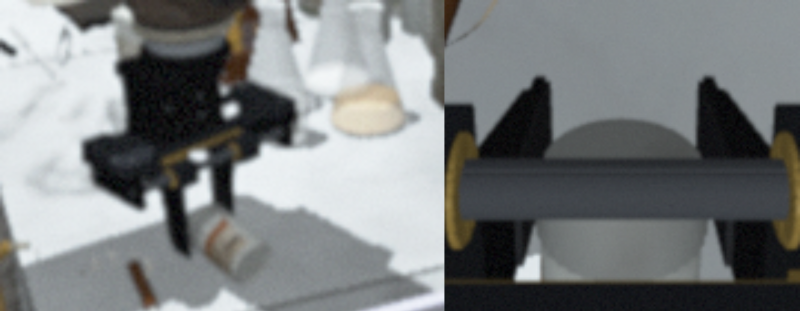

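```bash
python3 -m pendant '[0,0,0,0,0.426, 0,0,0,0,0.426]';python3 -m pendant '[0,0,0,0,0.429, 0,0,0,0,0.429]'; python3 look.py 10 | tail -7
```

```text
t: 11.18
eef_pos: [411.6, 244.3, 18.5]
tcp_rot: [-1.891, 1.569, -1.502]
ft_force: [-0.2, -1.0, -1.7]
opening: 0.431
t: 11.42
eef_pos: [411.6, 244.3, 18.5]
tcp_rot: [-1.874, 1.569, -1.485]
ft_force: [-0.9, -0.2, -0.9]
opening: 0.434
245 [[0.0, -10.0, -17.0], [29.0, 2.0, -1.0], [29.0, 2.0, 12.0]]
250 [[33.0, 0.0, -14.0], [33.0, 0.0, -1.0], [33.0, 0.0, 12.0]]
255 [[36.0, -1.0, -14.0], [36.0, -2.0, -1.0], [36.0, -1.0, 12.0]]
260 [[41.0, -2.0, -13.0], [39.0, -3.0, -1.0], [40.0, -2.0, 11.0]]
294 [[56.0, -14.0, -12.0], [61.0, -11.0, -1.0], [58.0, -13.0, 10.0]]
300 [[56.0, -17.0, -13.0], [62.0, -14.0, -1.0], [58.0, -16.0, 10.0]]
308 [[53.0, -24.0, -13.0], [59.0, -20.0, -1.0], [55.0, -23.0, 11.0]]
```

View pics/c10.png

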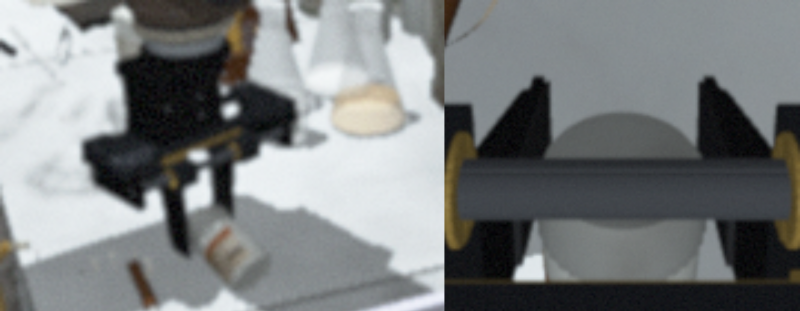

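```bash
python3 -m pendant '[-0.2,0,0,0,0.428, -0.2,0,0,0,0.429, 0,0,0,0,0.43, 0,0,0,0,0.43]'; python3 look.py 11 | tail -11
```

```text
t: 12.02
eef_pos: [411.7, 244.4, 31.7]
tcp_rot: [-1.503, 1.569, -1.114]
ft_force: [0.8, -0.1, -1.8]
opening: 0.43
225 [[1.0, 0.0, -18.0], [1.0, 0.0, -2.0], [-0.0, -0.0, 15.0]]
230 [[0.0, -4.0, -18.0], [-0.0, -4.0, -2.0], [1.0, -4.0, 15.0]]
235 [[0.0, -8.0, -18.0], [0.0, -8.0, -2.0], [0.0, -8.0, 15.0]]
240 [[0.0, -12.0, -18.0], [43.0, 5.0, -1.0], [-1.0, -12.0, 15.0]]
245 [[1.0, -15.0, -18.0], [46.0, 3.0, -1.0], [45.0, 3.0, 12.0]]
250 [[49.0, 2.0, -14.0], [48.0, 1.0, -1.0], [49.0, 1.0, 12.0]]
255 [[51.0, -0.0, -14.0], [50.0, -1.0, -1.0], [50.0, -1.0, 12.0]]
260 [[53.0, -3.0, -14.0], [54.0, -2.0, -1.0], [54.0, -2.0, 11.0]]
294 [[68.0, -14.0, -13.0], [70.0, -13.0, -1.0], [71.0, -13.0, 10.0]]
300 [[67.0, -18.0, -13.0], [71.0, -16.0, -1.0], [70.0, -17.0, 10.0]]
308 [[63.0, -26.0, -13.0], [72.0, -20.0, -1.0], [64.0, -25.0, 11.0]]
```

View pics/c11.png

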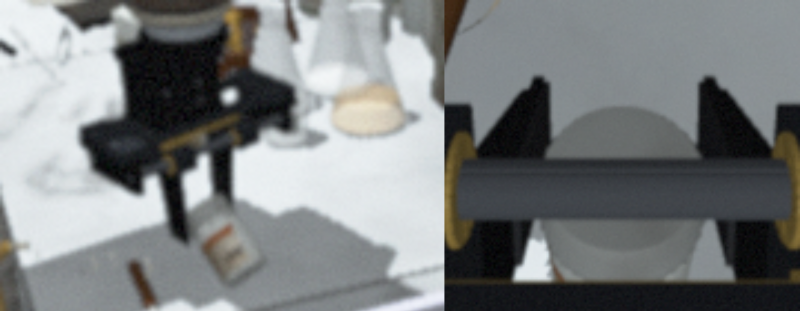

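```bash
python3 -m pendant '[-0.2,0,0,0,0.428, -0.2,0,0,0,0.429, 0,0,0,0,0.43, 0,0,0,0,0.431, 0,0,0,0,0.432]'; python3 look.py 12 | tail -11
```

```text
t: 12.75
eef_pos: [411.7, 244.4, 44.4]
tcp_rot: [-1.645, 1.569, -1.256]
ft_force: [-1.0, -0.1, 0.7]
opening: 0.433
225 [[2.0, -4.0, -19.0], [-0.0, -4.0, -2.0], [-0.0, -4.0, 16.0]]
230 [[1.0, -8.0, -19.0], [1.0, -8.0, -2.0], [-0.0, -9.0, 16.0]]
235 [[-0.0, -13.0, -19.0], [1.0, -12.0, -2.0], [2.0, -12.0, 16.0]]
240 [[-0.0, -17.0, -19.0], [61.0, 7.0, -1.0], [1.0, -16.0, 16.0]]
245 [[1.0, -20.0, -19.0], [63.0, 5.0, -1.0], [59.0, 3.0, 12.0]]
250 [[63.0, 2.0, -14.0], [65.0, 3.0, -1.0], [63.0, 2.0, 11.0]]
255 [[65.0, -0.0, -14.0], [64.0, -0.0, -1.0], [66.0, 0.0, 11.0]]
260 [[66.0, -3.0, -14.0], [215.0, 68.0, 0.0], [67.0, -2.0, 11.0]]
294 [[75.0, -18.0, -13.0], [76.0, -17.0, -1.0], [76.0, -17.0, 11.0]]
300 [[76.0, -21.0, -13.0], [77.0, -20.0, -1.0], [215.0, 68.0, 0.0]]
308 [[1.0, -77.0, -20.0], [80.0, -23.0, -1.0], [79.0, -24.0, 11.0]]
```

View pics/c12.png

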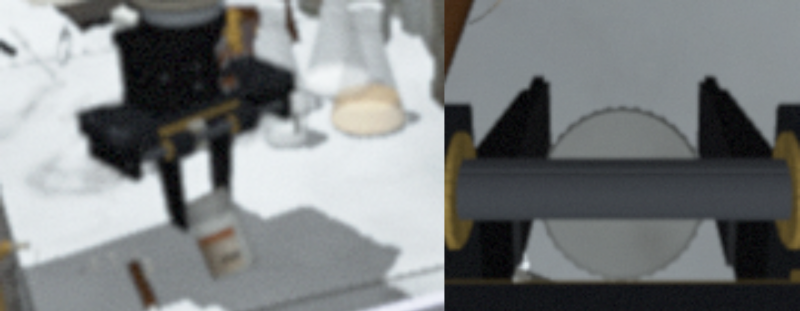

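```bash
python3 -m pendant '[-0.15,0,0,0,0.430, -0.1,0,0,0,0.431, 0,0,0,0,0.432, 0,0,0,0,0.433, 0,0,0,0,0.434]'; python3 look.py 13 | tail -11
```

```text
t: 13.48
eef_pos: [411.7, 244.5, 52.5]
tcp_rot: [-1.606, 1.569, -1.216]
ft_force: [0.9, -0.7, -0.6]
opening: 0.431
225 [[1.0, -7.0, -20.0], [1.0, -7.0, -2.0], [0.0, -7.0, 16.0]]
230 [[1.0, -11.0, -20.0], [-0.0, -11.0, -2.0], [0.0, -11.0, 16.0]]
235 [[1.0, -15.0, -20.0], [61.0, 7.0, -1.0], [1.0, -15.0, 16.0]]
240 [[-0.0, -20.0, -20.0], [63.0, 5.0, -1.0], [0.0, -20.0, 17.0]]
245 [[62.0, 1.0, -14.0], [64.0, 2.0, -1.0], [65.0, 2.0, 12.0]]
250 [[66.0, 0.0, -14.0], [67.0, 0.0, -1.0], [65.0, -0.0, 12.0]]
255 [[67.0, -3.0, -14.0], [67.0, -3.0, -1.0], [68.0, -2.0, 12.0]]
260 [[68.0, -5.0, -14.0], [69.0, -5.0, -1.0], [69.0, -5.0, 12.0]]
294 [[77.0, -22.0, -14.0], [77.0, -22.0, -1.0], [79.0, -21.0, 11.0]]
300 [[0.0, -75.0, -21.0], [80.0, -24.0, -1.0], [78.0, -25.0, 11.0]]
308 [[0.0, -82.0, -21.0], [1.0, -82.0, -2.0], [1.0, -82.0, 18.0]]
```

View pics/c13.png

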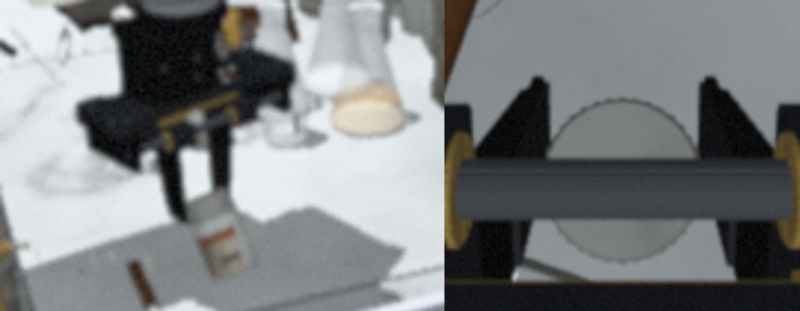

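```bash
python3 -m pendant '[0,0,0,0,0.425, -0.05,-0.3,0,0,0.425, -0.03,-0.3,0,0,0.425, 0,0,0,0,0.425]'; python3 look.py 14 | tail -13
```

```text
t: 14.08
eef_pos: [418.9, 226.4, 55.0]
tcp_rot: [-1.869, 1.569, -1.48]
ft_force: [0.3, -0.1, -0.7]
opening: 0.429
215 [[-1.0, 0.0, -20.0], [11.0, 4.0, -2.0], [0.0, 0.0, 16.0]]
220 [[-0.0, -4.0, -20.0], [23.0, 4.0, -2.0], [11.0, -0.0, 16.0]]
225 [[1.0, -8.0, -20.0], [35.0, 4.0, -2.0], [23.0, -0.0, 15.0]]
230 [[-0.0, -12.0, -20.0], [44.0, 3.0, -2.0], [33.0, -1.0, 14.0]]
235 [[0.0, -17.0, -20.0], [54.0, 3.0, -2.0], [43.0, -1.0, 14.0]]
240 [[38.0, -6.0, -17.0], [60.0, 2.0, -2.0], [50.0, -2.0, 13.0]]
245 [[54.0, -3.0, -15.0], [68.0, 3.0, -1.0], [60.0, -1.0, 12.0]]
250 [[61.0, -4.0, -15.0], [72.0, 1.0, -1.0], [67.0, -1.0, 12.0]]
255 [[69.0, -3.0, -14.0], [72.0, -2.0, -1.0], [73.0, -1.0, 12.0]]
260 [[71.0, -5.0, -14.0], [72.0, -5.0, -1.0], [73.0, -4.0, 12.0]]
294 [[71.0, -27.0, -14.0], [72.0, -26.0, -2.0], [73.0, -26.0, 12.0]]
300 [[-0.0, -77.0, -21.0], [72.0, -31.0, -2.0], [73.0, -30.0, 12.0]]
308 [[1.0, -84.0, -21.0], [72.0, -36.0, -2.0], [1.0, -84.0, 18.0]]
```

View pics/c14.png

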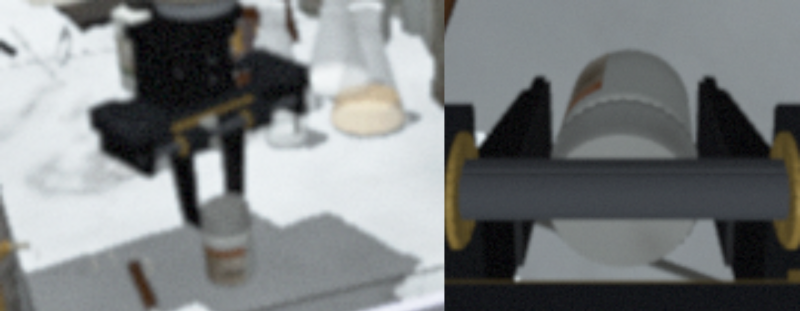

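```bash
python3 -m pendant '[0,0,0,0,0.5, 0,0,0,0,0.66, 0,0,0,0,0.66, 0,0,0,0,0.66, 0,0,0,0,0.66]'; python3 look.py 15 | tail -13;  python3 - <<'E'
from h import *
i=load('w15');c=cloud(i);m=(abs(c[...,2]-72)<3)&(abs(c[...,0]-425)<40)&(abs(c[...,1]-210)<40)
p=c[m];print(len(p),p.min(0),p.max(0)); h=cv2.convexHull(p[:,:2].astype(np.float32));print(cv2.minEnclosingCircle(h))
E
```

```text
t: 14.8
eef_pos: [418.6, 227.2, 54.9]
tcp_rot: [-1.889, 1.569, -1.499]
ft_force: [-0.8, -0.2, -0.3]
opening: 0.66
215 [[1.0, 1.0, -20.0], [12.0, 4.0, -2.0], [-0.0, 1.0, 16.0]]
220 [[0.0, -3.0, -20.0], [22.0, 3.0, -2.0], [10.0, -0.0, 16.0]]
225 [[0.0, -8.0, -20.0], [33.0, 3.0, -2.0], [22.0, -0.0, 15.0]]
230 [[2.0, -11.0, -20.0], [43.0, 3.0, -2.0], [33.0, -0.0, 14.0]]
235 [[0.0, -16.0, -20.0], [54.0, 4.0, -2.0], [44.0, -0.0, 13.0]]
240 [[25.0, -11.0, -18.0], [62.0, 3.0, -2.0], [56.0, 1.0, 13.0]]
245 [[42.0, -8.0, -16.0], [69.0, 3.0, -1.0], [65.0, 2.0, 12.0]]
250 [[57.0, -5.0, -15.0], [72.0, 1.0, -1.0], [70.0, 1.0, 12.0]]
255 [[67.0, -4.0, -14.0], [71.0, -2.0, -1.0], [73.0, -1.0, 12.0]]
260 [[71.0, -5.0, -14.0], [71.0, -5.0, -1.0], [73.0, -4.0, 12.0]]
294 [[71.0, -27.0, -14.0], [73.0, -26.0, -1.0], [71.0, -27.0, 12.0]]
300 [[1.0, -76.0, -21.0], [72.0, -30.0, -1.0], [72.0, -30.0, 12.0]]
308 [[1.0, -83.0, -21.0], [72.0, -36.0, -2.0], [-1.0, -85.0, 18.0]]
1833 [385.01257506 192.31749372  69.01586504] [450.42561288 249.87597107  74.99596722]
((420.1645202636719, 225.66384887695312), 35.17555236816406)
```

View pics/c15.png

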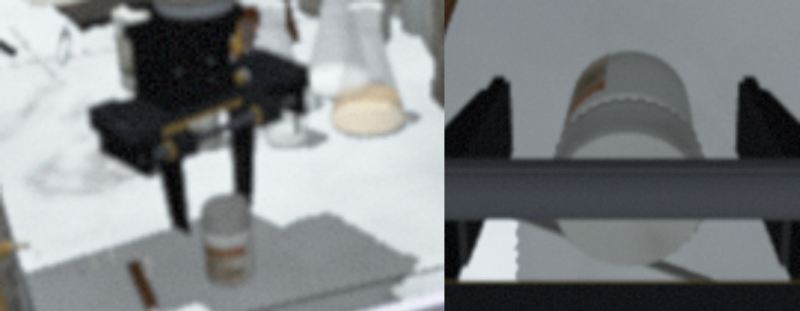

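```bash
python3 - <<'E'
from h import *
s=env.state();M=R.from_euler('xyz',s['tcp_rot']).as_matrix();print(s['joints'].round(3),M.round(3),s['eef_pos'])
i=load('w15');c=cloud(i);q=(c-s['eef_pos'])@M
m=(abs(c[...,2]-72)<3)&(abs(q[...,2])<27)&(q[...,1]<8)&(q[...,1]>-45)
m=m.astype(np.uint8);print(m.sum())
p=q[m>0][:,1:]
from scipy.spatial import ConvexHull
print(np.percentile(p,[1,50,99],axis=0))
h=p[ConvexHull(p).vertices];print(h.round(1))
A=np.c_[2*h,np.ones(len(h))];x=np.linalg.lstsq(A,(h**2).sum(1),rcond=None)[0];r=np.sqrt(x[2]+x[0]**2+x[1]**2);print('centre yz tool',x[:2],r, 'world',s['eef_pos']+M@[0,*x[:2]])
E
```

```text
[ 0.359  0.534  2.07  -0.003  0.538 -0.028] [[ 0.    -0.38   0.925]
 [-0.002  0.925  0.38 ]
 [-1.    -0.002 -0.001]] [418.6022717  227.22717838  54.86379108]
1706
[[-36.14389319 -15.09631538]
 [-24.39220363   1.95061246]
 [  2.8178108   18.47441277]]
[[ -6.1  19.3]
 [-24.2  21. ]
 [-27.5  20. ]
 [-29.9  18.2]
 [-32.9  15.3]
 [-35.6   9.2]
 [-36.    8. ]
 [-36.7   5.7]
 [-37.2  -0.3]
 [-36.9  -2.1]
 [-35.4  -5.7]
 [-34.8  -6.9]
 [-34.   -8.7]
 [-33.5  -9.9]
 [-30.3 -13.4]
 [-27.3 -16.4]
 [-24.8 -17.6]
 [ -6.6 -16.6]
 [ -1.6 -11.8]
 [  0.4  -9.5]
 [  2.6  -5.4]
 [  3.9   1.4]
 [  3.5   4.8]
 [  2.5   7.7]
 [  1.2  11.1]
 [ -0.9  14.6]
 [ -2.7  16.4]]
centre yz tool [-16.76408189   1.79641252] 20.517224971846733 world [426.63892998 212.40581043  54.89053599]
```

```bash
python3 -m pendant '[0,-0.56,0.06,0,0.66, 0.32,0,0,0,0.66, 0,0,0,0,0.66]'; python3 -m pendant '[0,0,0,0,0.5, 0,0,0,0,0.4, 0,0,0,0,0.4, 0,0,0,0,0.4]'; python3 look.py 16 | tail -5
```

```text
t: 15.28
eef_pos: [427.4, 211.0, 44.6]
tcp_rot: [-1.869, 1.569, -1.479]
ft_force: [0.7, 0.3, -0.2]
opening: 0.658
t: 15.78
eef_pos: [427.1, 211.1, 44.4]
tcp_rot: [-2.126, 1.569, -1.736]
ft_force: [-0.5, -0.2, -1.0]
opening: 0.44
255 [[73.0, 4.0, -13.0], [71.0, 3.0, -1.0], [72.0, 3.0, 11.0]]
260 [[72.0, 0.0, -13.0], [71.0, 0.0, -1.0], [72.0, 0.0, 11.0]]
294 [[-0.0, -64.0, -20.0], [1.0, -63.0, -2.0], [0.0, -64.0, 17.0]]
300 [[1.0, -69.0, -20.0], [-0.0, -70.0, -2.0], [-0.0, -70.0, 17.0]]
308 [[1.0, -76.0, -20.0], [0.0, -77.0, -2.0], [2.0, -76.0, 17.0]]
```

View pics/c16.png

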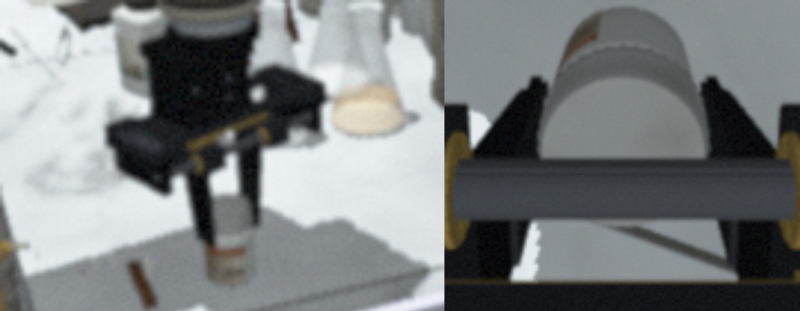

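```bash
python3 -m pendant '[0,0,0,0,0.36, -0.6,0,0,0,0.36, -1,0,0,0,0.36, -1,0,0,0,0.36, -1,0,0,0,0.36]'; python3 -m pendant '[-1,0,0,0,0.36, -0.7,0,0,0,0.36, -0.3,0,0,0.2,0.36, 0,0,0,0.35,0.36, 0,0,0,0.35,0.36]'; python3 - <<'E'
from h import *
s=env.state(); M=R.from_euler('xyz',s['tcp_rot']).as_matrix(); print(M.round(3),s['joints'].round(2)); print(s['eef_pos'])
E
```

```text
t: 16.5
eef_pos: [426.1, 211.0, 153.5]
tcp_rot: [-2.944, 1.564, -2.555]
ft_force: [0.2, -0.0, -1.2]
opening: 0.441
t: 17.12
eef_pos: [426.2, 211.2, 218.1]
tcp_rot: [-2.054, 1.568, -2.126]
ft_force: [-0.5, 0.6, -0.9]
opening: 0.442
[[-0.001  0.072  0.997]
 [-0.002  0.997 -0.072]
 [-1.    -0.002 -0.001]] [ 0.32  0.28  1.91 -0.    0.96  0.4 ]
[426.21892769 211.20788902 218.06439168]
```

```bash
python3 -m pendant '[0,-0.7,0.15,0,0.36, 0,-1,0.25,0,0.36, 0,-1,0.25,0,0.36, 0,-1,0.25,0,0.36, 0,-1,0.25,0,0.36]'; python3 -m pendant '[0,-1,0.25,0,0.36, 0,-1,0.25,0,0.36, 0,-1,0.25,0,0.36, 0,-1,0.25,0,0.36, 0,-1,0.25,0,0.36]';  python3 -m pendant '[0,-1,0.1,0,0.36, 0,-1,0.1,0,0.36, 0,-0.4,0,0.1,0.36, 0,0,0,0.3,0.36, 0,0,0,0.36,0.36]'; python3 - <<'E'
from h import *
s=env.state(); M=R.from_euler('xyz',s['tcp_rot']).as_matrix(); print(M.round(3),s['joints'].round(2)); print(s['eef_pos'])
E
```

```text
t: 17.75
eef_pos: [449.7, 65.5, 218.3]
tcp_rot: [-2.181, 1.568, -2.252]
ft_force: [0.2, -0.4, -1.3]
opening: 0.441
t: 18.38
eef_pos: [476.0, -91.9, 218.5]
tcp_rot: [-2.347, 1.568, -2.419]
ft_force: [-0.5, 0.2, -1.0]
opening: 0.44
t: 19.0
eef_pos: [475.8, -167.5, 218.0]
tcp_rot: [-2.415, 1.567, -2.885]
ft_force: [0.2, 1.1, -1.0]
opening: 0.442
[[-0.004  0.453  0.891]
 [-0.001  0.891 -0.453]
 [-1.    -0.002 -0.003]] [-0.47  0.32  1.84 -0.    0.98  0.  ]
[ 475.81753162 -167.45455435  217.96934287]
```

```bash
python3 -m pendant '[0,0,0,0.36,0.36, 0,0,0,0.36,0.36, 0,0,0,0.36,0.36, 0,0,0,0.36,0.36, 0,0,0,0.36,0.36]';  python3 -m pendant '[0,0,0,0.33,0.36, 0,0,0,0,0.36]'; python3 - <<'E'
from h import *
s=env.state(); M=R.from_euler('xyz',s['tcp_rot']).as_matrix(); print(M.round(3),s['joints'].round(2)); print(s['eef_pos'])
snap('wrist','w17');snap('side','s17');snap('scene','c17')
cv2.imwrite('pics/s17z.png',cv2.resize(load('s17')['im'][180:400,260:500],None,fx=2.7,fy=2.7))
E
```

```text
t: 19.62
eef_pos: [474.8, -164.3, 217.7]
tcp_rot: [-1.848, 1.566, 3.027]
ft_force: [-0.9, 0.2, -0.9]
opening: 0.441
t: 19.88
eef_pos: [474.4, -163.1, 217.6]
tcp_rot: [-1.756, 1.565, 2.947]
ft_force: [-0.3, 0.4, -1.1]
opening: 0.442
[[-0.006  1.    -0.01 ]
 [ 0.001 -0.01  -1.   ]
 [-1.    -0.006 -0.001]] [-0.46  0.32  1.85 -0.    0.98  1.12]
[ 474.39087117 -163.08381668  217.64034489]
```

View pics/w17.png

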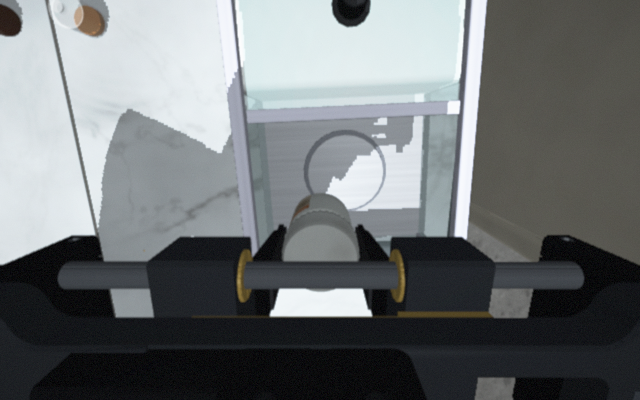

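View pics/s17z.png

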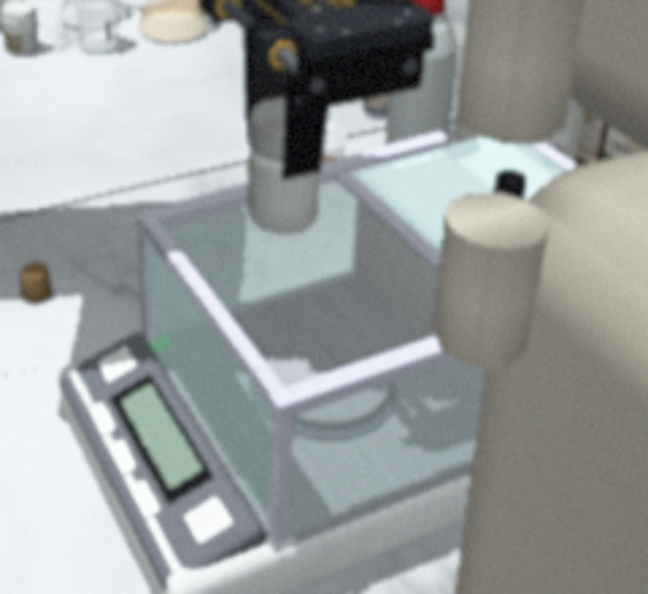

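View pics/c17.png

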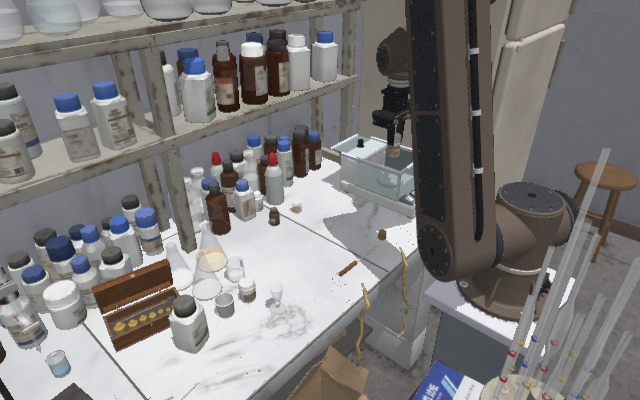

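```bash
python3 - <<'E'
from h import *
i=load('w17')
cv2.imwrite('pics/w17z.png',cv2.resize(i['im'][100:225,230:480],None,fx=3.2,fy=3.2,interpolation=cv2.INTER_CUBIC))
for uv in [(304.5,170),(386,170),(345,130),(345,211)]: print(uv,ray(i,*uv,66).round(1))
c=cloud(i);s=env.state();M=R.from_euler('xyz',s['tcp_rot']).as_matrix()
print(s['eef_pos'],'pan pix',c[170,345],c[150,330],c[100,350],c[108,350])
q=(c-s['eef_pos'])@M
# jar points
for v in range(196,262,6): print(v,[np.r_[c[v,u][2],q[v,u,1:]].round(0).tolist() for u in (300,320,340)])
E
```

```text
(304.5, 170) [ 498.7 -145.6   66. ]
(386, 170) [ 497.9 -235.6   66. ]
(345, 130) [ 541.2 -189.8   66. ]
(345, 211) [ 451.2 -190.9   66. ]
[ 474.49014134 -163.34795598  217.68176908] pan pix [ 498.24491801 -190.35068545   65.70137747] [ 520.2109944  -173.78282987   65.55548145] [ 564.05537372 -186.52849688  151.82960053] [ 558.07900951 -186.40844332  154.07517714]
196 [[54.0, -7.0, -24.0], [189.0, 23.0, -0.0], [67.0, -4.0, 22.0]]
202 [[182.0, 17.0, -15.0], [205.0, 23.0, -0.0], [186.0, 18.0, 14.0]]
208 [[204.0, 18.0, -13.0], [219.0, 23.0, -0.0], [203.0, 18.0, 13.0]]
214 [[217.0, 18.0, -12.0], [233.0, 23.0, -0.0], [218.0, 18.0, 12.0]]
220 [[233.0, 20.0, -11.0], [242.0, 22.0, -0.0], [233.0, 19.0, 11.0]]
226 [[242.0, 19.0, -11.0], [244.0, 20.0, -0.0], [243.0, 19.0, 10.0]]
232 [[246.0, 17.0, -11.0], [245.0, 17.0, -0.0], [246.0, 17.0, 10.0]]
238 [[245.0, 14.0, -11.0], [244.0, 13.0, -0.0], [246.0, 14.0, 10.0]]
244 [[245.0, 10.0, -11.0], [245.0, 10.0, -0.0], [246.0, 10.0, 10.0]]
250 [[246.0, 7.0, -11.0], [245.0, 7.0, -0.0], [244.0, 6.0, 10.0]]
256 [[245.0, 3.0, -11.0], [244.0, 3.0, -0.0], [247.0, 4.0, 10.0]]
```

View pics/w17z.png

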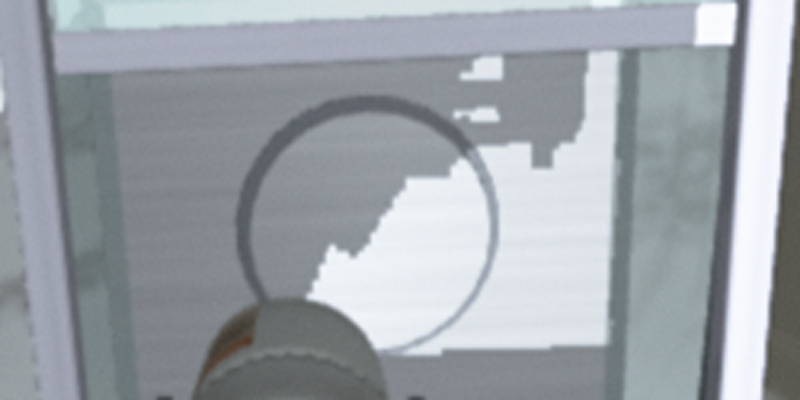

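```bash
python3 -m pendant '[0,0.4,0.5,0,0.36, 0,0.34,0.42,0,0.36, 0,0,0,0,0.36, 0,0,0,0,0.36]'; python3 - <<'E'
from h import *
s=env.state(); M=R.from_euler('xyz',s['tcp_rot']).as_matrix()
d=np.array([496.5,-190.8,111])-s['eef_pos'];print(s['eef_pos'],(M.T@d/30).round(3))
E
```

```text
t: 20.52
eef_pos: [498.4, -193.5, 217.2]
tcp_rot: [-1.754, 1.565, 2.955]
ft_force: [-0.5, -0.4, -1.3]
opening: 0.442
[ 498.35570961 -193.46232346  217.21460202] [ 3.541 -0.043 -0.085]
```

```bash
python3 -m pendant '[0.5,-0.04,-0.08,0,0.36, 0.8,0,0,0,0.36, 0.8,0,0,0,0.36, 0.5,0,0,0,0.36]'; python3 - <<'E'
from h import *
s=env.state(); M=R.from_euler('xyz',s['tcp_rot']).as_matrix()
d=np.array([496.5,-190.8,111])-s['eef_pos'];print(s['eef_pos'],s['ft_force'],(M.T@d/30).round(3))
snap('side','s18')
cv2.imwrite('pics/s18z.png',cv2.resize(load('s18')['im'][180:400,260:500],None,fx=2.7,fy=2.7))
E
```

```text
t: 21.02
eef_pos: [495.4, -189.3, 135.3]
tcp_rot: [-1.767, 1.565, 2.943]
ft_force: [0.4, 0.3, -0.4]
opening: 0.441
[ 495.36776219 -189.34218339  135.28086859] [ 0.39342066  0.27466139 -0.40662777] [0.809 0.042 0.049]
```

View pics/s18z.png

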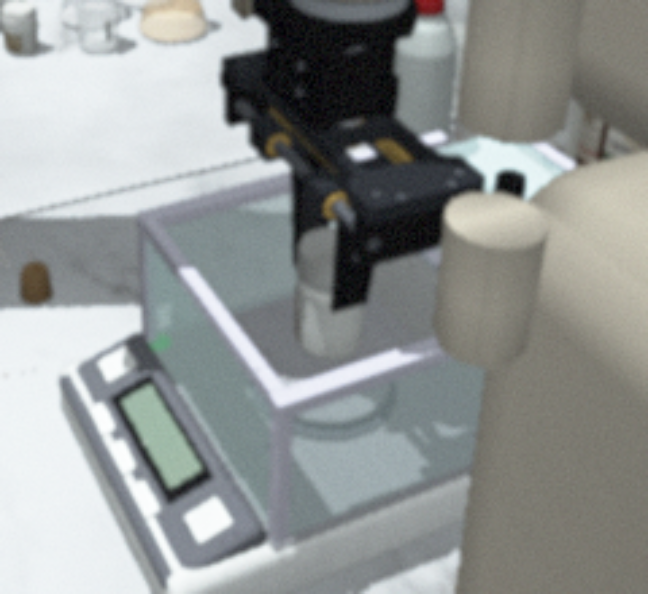

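Jar is upright in the fingers, inside the chamber and clear of the frame and lid. I'll lower it slowly from here.

```bash
python3 -m pendant '[0.3,0.03,0.04,0,0.36, 0.25,0,0,0,0.36, 0.1,0,0,0,0.36, 0,0,0,0,0.36]'; python3 -m pendant '[0.1,0,0,0,0.36, 0,0,0,0,0.36]'
```

```text
t: 21.58
eef_pos: [495.2, -189.7, 112.9]
tcp_rot: [-1.865, 1.563, 2.846]
ft_force: [-1.1, 0.1, -1.1]
opening: 0.442
t: 21.82
eef_pos: [495.4, -189.9, 110.2]
tcp_rot: [-1.834, 1.564, 2.876]
ft_force: [-0.2, -0.7, -0.0]
opening: 0.442
```

```bash
python3 -m pendant '[0.04,0,0,0,0.36, 0,0,0,0,0.36]'; python3 -m pendant '[0,0,0,0,0.42, 0,0,0,0,0.45, 0,0,0,0,0.5, 0,0,0,0,0.6, 0,0,0,0,0.62]';  python3 -m pendant '[0,0,0,0,0.62]'; python3 - <<'E'
from h import *
snap('side','s19');snap('wrist','w19')
cv2.imwrite('pics/s19z.png',cv2.resize(load('s19')['im'][180:400,260:500],None,fx=2.7,fy=2.7))
s=env.state();M=R.from_euler('xyz',s['tcp_rot']).as_matrix()
c=cloud(load('w19'));q=(c-s['eef_pos'])@M
for v in list(range(190,262,5))+[294,300,308]: print(v,[np.r_[c[v,u][2],q[v,u,1:]].round(0).tolist() for u in (300,320,340)])
E
```

```text
t: 22.08
eef_pos: [495.5, -189.9, 109.3]
tcp_rot: [-1.815, 1.564, 2.895]
ft_force: [0.3, -0.2, 0.4]
opening: 0.443
t: 22.7
eef_pos: [495.7, -190.0, 109.5]
tcp_rot: [-1.794, 1.565, 2.917]
ft_force: [-0.1, 0.6, -0.5]
opening: 0.609
t: 22.82
eef_pos: [495.7, -190.0, 109.5]
tcp_rot: [-1.789, 1.565, 2.921]
ft_force: [0.1, 0.0, 0.1]
opening: 0.617
190 [[65.0, 24.0, -15.0], [66.0, 24.0, -0.0], [64.0, 24.0, 15.0]]
195 [[65.0, 21.0, -15.0], [77.0, 23.0, -0.0], [65.0, 21.0, 15.0]]
200 [[65.0, 16.0, -15.0], [91.0, 23.0, -0.0], [64.0, 16.0, 15.0]]
205 [[85.0, 18.0, -14.0], [103.0, 23.0, -0.0], [86.0, 18.0, 14.0]]
210 [[101.0, 19.0, -13.0], [112.0, 22.0, -0.0], [99.0, 18.0, 13.0]]
215 [[110.0, 18.0, -12.0], [125.0, 22.0, -0.0], [111.0, 18.0, 12.0]]
220 [[125.0, 20.0, -11.0], [132.0, 22.0, -0.0], [123.0, 19.0, 11.0]]
225 [[133.0, 19.0, -11.0], [137.0, 21.0, -0.0], [131.0, 19.0, 11.0]]
230 [[136.0, 17.0, -10.0], [137.0, 18.0, -0.0], [136.0, 18.0, 10.0]]
235 [[137.0, 15.0, -10.0], [136.0, 15.0, -0.0], [137.0, 15.0, 10.0]]
240 [[137.0, 12.0, -10.0], [136.0, 12.0, -0.0], [137.0, 12.0, 10.0]]
245 [[137.0, 9.0, -11.0], [136.0, 9.0, -0.0], [137.0, 10.0, 10.0]]
250 [[136.0, 6.0, -11.0], [135.0, 6.0, -0.0], [138.0, 7.0, 10.0]]
255 [[136.0, 4.0, -11.0], [135.0, 3.0, -0.0], [137.0, 4.0, 11.0]]
260 [[137.0, 1.0, -11.0], [135.0, 0.0, -0.0], [137.0, 1.0, 11.0]]
294 [[54.0, -70.0, -17.0], [53.0, -70.0, -0.0], [54.0, -70.0, 17.0]]
300 [[54.0, -76.0, -18.0], [54.0, -76.0, -0.0], [53.0, -76.0, 17.0]]
308 [[56.0, -82.0, -18.0], [59.0, -81.0, -0.0], [58.0, -81.0, 17.0]]
```

View pics/s19z.png

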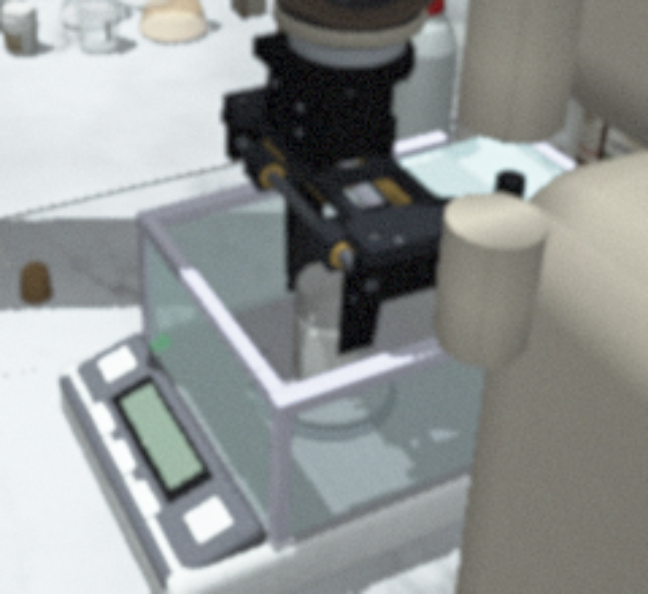

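View pics/w19.png

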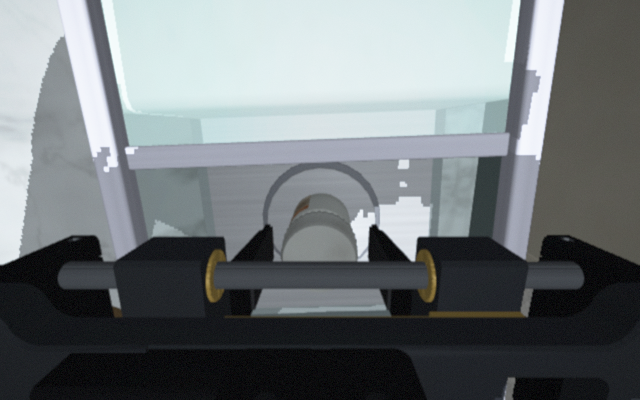

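```bash
python3 -m pendant '[-0.3,0,0,0,0.62, -0.6,0,0,0,0.62, -1,0,0,0,0.62, -1,0,0,0,0.62, -0.6,0,0,0,0.4]'; python3 -m pendant '[0,0.5,0,0,0.2, 0,0.8,0,0,0.0, 0,0,0,0,0]'; python3 - <<'E'
from h import *
snap('wrist','w20')
i=load('w20')
s=env.state();M=R.from_euler('xyz',s['tcp_rot']).as_matrix();print(s['eef_pos'],M.round(3),s['joints'].round(2))
c=cloud(i);im=i['im'].astype(int)
m=(im.max(2)<60)&(c[...,2]>160)&(c[...,2]<185)&(c[...,0]>560)
v,u=np.nonzero(m);print(len(u),u.min(),u.max(),v.min(),v.max(),c[m].min(0).round(1),c[m].max(0).round(1))
t=m&(c[...,2]>173);print('top',t.sum(),c[t].mean(0),c[t].min(0),c[t].max(0))
E
```

```text
t: 23.55
eef_pos: [495.9, -189.9, 218.9]
tcp_rot: [-1.85, 1.563, 2.86]
ft_force: [-0.8, 0.4, -1.0]
opening: 0.561
t: 23.92
eef_pos: [537.6, -190.1, 219.7]
tcp_rot: [-1.741, 1.566, 2.969]
ft_force: [-0.6, 0.0, -0.8]
opening: 0.259
[ 536.69988233 -189.99138709  219.53938527] [[-0.005  1.    -0.002]
 [ 0.001 -0.002 -1.   ]
 [-1.    -0.005 -0.001]] [-0.46  0.41  1.69 -0.    1.05  1.12]
679 300 328 83 113 [ 617.4 -195.6  160.6] [ 636.6 -176.2  179.9]
top 665 [ 627.13173522 -185.94333507  177.26305069] [ 617.47791972 -195.64089606  173.11707902] [ 636.62286132 -176.19653908  179.89897627]
```

View pics/w20.png

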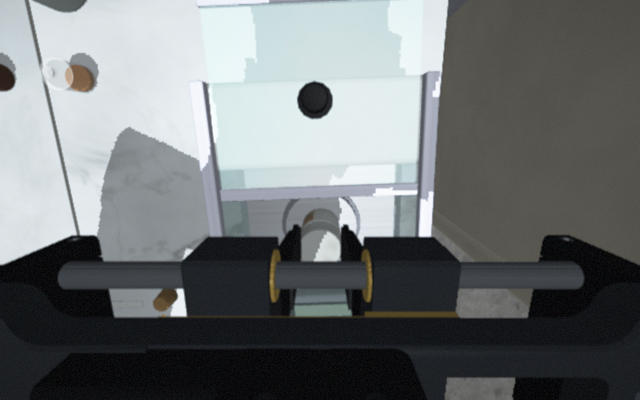

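```bash
python3 -m pendant '[0,0.6,-0.05,-0.07,0.5, 0,1,-0.05,0,0.5, 0,1,-0.04,0,0.5, 0,0,0,0,0.5]'; python3 - <<'E'
from h import *
s=env.state(); M=R.from_euler('xyz',s['tcp_rot']).as_matrix()
d=np.array([627.1,-185.9,159])-s['eef_pos'];print(s['eef_pos'],(M.T@d/30).round(3),M.round(3))
E
```

```text
t: 24.48
eef_pos: [614.0, -183.3, 216.4]
tcp_rot: [-1.887, 1.56, 2.858]
ft_force: [0.7, 1.1, -0.7]
opening: 0.496
[ 613.9683246  -183.31079991  216.37184333] [1.907 0.454 0.107] [[-0.01   0.999  0.033]
 [ 0.003  0.033 -0.999]
 [-1.    -0.01  -0.003]]
```

```bash
python3 -m pendant '[0,0.45,0.1,0,0.5, 0.6,0,0,0,0.5, 0.8,0,0,0,0.5, 0,0,0,0,0.5]'; python3 - <<'E'
from h import *
s=env.state(); M=R.from_euler('xyz',s['tcp_rot']).as_matrix()
d=np.array([627.1,-185.9,159])-s['eef_pos'];print(s['eef_pos'],(M.T@d/30).round(3))
snap('wrist','w21')
E
```

```text
t: 24.98
eef_pos: [625.0, -186.1, 170.4]
tcp_rot: [-1.893, 1.556, 2.852]
ft_force: [0.3, 1.1, 1.0]
opening: 0.497
[ 624.9617227  -186.0910996   170.40919818] [ 0.379  0.077 -0.002]
```

View pics/w21.png

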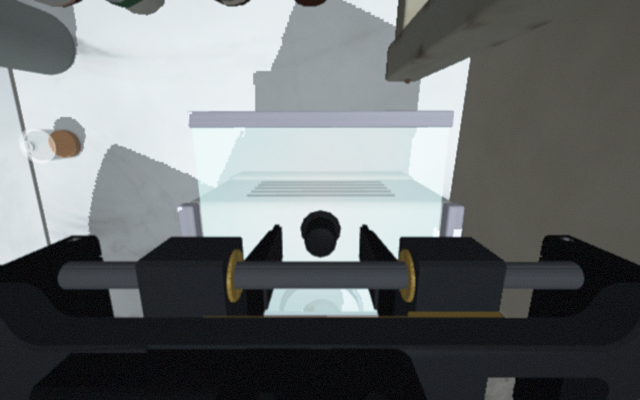

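```bash
python3 -m pendant '[0.37,0.08,0,0,0.5, 0,0,0,0,0.3, 0,0,0,0,0.1, 0,0,0,0,0.1, 0,0,0,0,0.1]'; python3 -m pendant '[0,0,0,0,0.1, 0,0,0,0,0.1]'
```

```text
t: 25.65
eef_pos: [628.2, -185.8, 161.6]
tcp_rot: [-1.949, 1.56, 2.795]
ft_force: [-0.1, 4.6, -2.6]
opening: 0.203
t: 25.9
eef_pos: [628.2, -185.7, 161.6]
tcp_rot: [-1.925, 1.56, 2.82]
ft_force: [-0.6, 0.4, -1.8]
opening: 0.203
```

```bash
python3 -m pendant '[0,-0.5,0,0,0.1, 0,-0.8,0,0,0.1, 0,-0.8,0,0,0.1, 0,-0.8,0,0,0.1, 0,0,0,0,0.1]'; python3 - <<'E'
from h import *
s=env.state(); M=R.from_euler('xyz',s['tcp_rot']).as_matrix();print(M.round(3),s['eef_pos'])
E
```

```text
t: 26.52
eef_pos: [539.3, -188.8, 161.6]
tcp_rot: [-1.918, 1.561, 2.827]
ft_force: [-1.0, 2.3, -4.1]
opening: 0.203
[[-0.009  0.999  0.032]
 [ 0.003  0.032 -0.999]
 [-1.    -0.009 -0.003]] [ 539.34189672 -188.8343086   161.60290526]
```

```bash
python3 -m pendant '[0,-0.6,0,0,0.1, 0,-0.6,0,0,0.1, 0,0,0,0,0.1]'; python3 -m pendant '[0,-0.15,0,0,0.1, 0,0,0,0,0.1]';python3 -m pendant '[0,-0.15,0,0,0.1, 0,0,0,0,0.1]'
```

```text
t: 26.9
eef_pos: [504.9, -190.0, 161.6]
tcp_rot: [-1.995, 1.562, 2.749]
ft_force: [-1.1, 2.9, -2.9]
opening: 0.202
t: 27.15
eef_pos: [501.7, -190.1, 161.6]
tcp_rot: [-2.037, 1.562, 2.708]
ft_force: [-1.7, 1.4, -3.2]
opening: 0.205
t: 27.4
eef_pos: [497.6, -190.3, 161.6]
tcp_rot: [-2.03, 1.562, 2.715]
ft_force: [-1.0, 2.0, -2.2]
opening: 0.2
```

```bash
python3 -m pendant '[0,-0.1,0,0,0.1, 0,0,0,0,0.1]';python3 -m pendant '[0,-0.1,0,0,0.1, 0,0,0,0,0.1]'; python3 -m pendant '[0,-0.1,0,0,0.1, 0,0,0,0,0.1]'
```

```text
t: 27.65
eef_pos: [495.7, -190.3, 161.6]
tcp_rot: [-2.209, 1.565, 2.535]
ft_force: [0.7, 2.2, -3.4]
opening: 0.2
t: 27.9
eef_pos: [495.8, -190.3, 161.6]
tcp_rot: [2.329, 1.567, 0.79]
ft_force: [-1.4, 0.9, -4.0]
opening: 0.201
t: 28.15
eef_pos: [495.8, -190.4, 161.6]
tcp_rot: [1.762, 1.561, 0.221]
ft_force: [-1.1, 1.4, -4.1]
opening: 0.201
```

```bash
python3 -m pendant '[0,-0.25,0,0,0.1, 0,-0.25,0,0,0.1]'; python3 -m pendant '[0,0,0,0,0.3, 0,0,0,0,0.5, 0,0,0,0,0.5,0,0,0,0,0.5]'; python3 -m pendant '[-0.4,0,0,0,0.5, -1,0,0,0,0.5, -1,0,0,0,0.5, -1,0,0,0,0.5, -1,0,0,0,0.5]'; python3 -m pendant '[-1,0,0,0,0.5, -1,-0.5,0,0,0.5, -0.5,-1,0,0,0.5, 0,0,0,0,0.5]'; python3 - <<'E'
from h import *
snap('side','s22');snap('wrist','w22')
cv2.imwrite('pics/s22z.png',cv2.resize(load('s22')['im'][180:400,260:500],None,fx=2.7,fy=2.7))
i=load('w22');c=cloud(i);im=i['im'].astype(int)
t=(im.max(2)<60)&(c[...,2]>172)&(c[...,2]<182)&(c[...,0]>430);print('top',t.sum(),c[t].mean(0),c[t].min(0),c[t].max(0))
E
```

```text
t: 28.4
eef_pos: [488.1, -190.7, 162.2]
tcp_rot: [1.559, 1.543, 0.016]
ft_force: [25.5, 10.3, -16.5]
opening: 0.203
t: 28.9
eef_pos: [487.8, -191.6, 163.3]
tcp_rot: [1.49, 1.542, -0.052]
ft_force: [1.3, -0.3, -0.4]
opening: 0.495
t: 29.52
eef_pos: [482.9, -191.3, 300.8]
tcp_rot: [1.521, 1.545, -0.022]
ft_force: [0.3, 0.3, -0.3]
opening: 0.501
t: 30.02
eef_pos: [434.3, -192.3, 382.6]
tcp_rot: [1.4, 1.539, -0.143]
ft_force: [0.1, -0.1, -0.5]
opening: 0.498
top 185 [ 495.04404489 -190.34526196  177.20103616] [ 485.61474598 -199.98309756  174.36616614] [ 504.34193104 -180.93374689  179.33888754]
```

View pics/s22z.png

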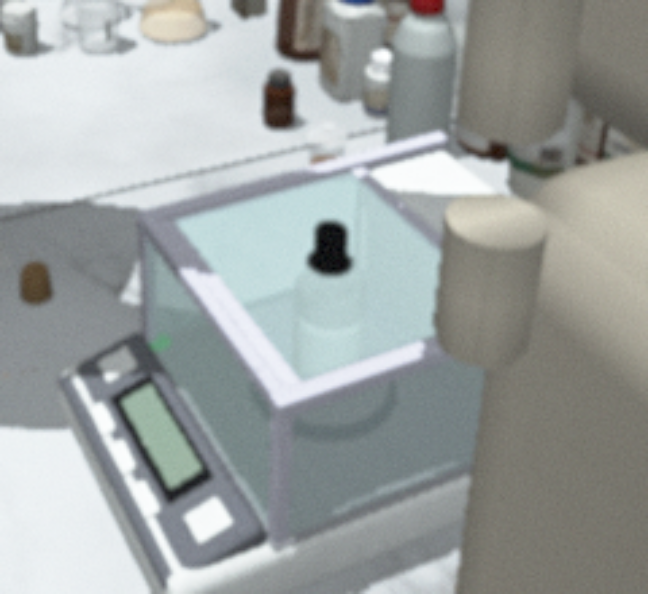

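View pics/w22.png

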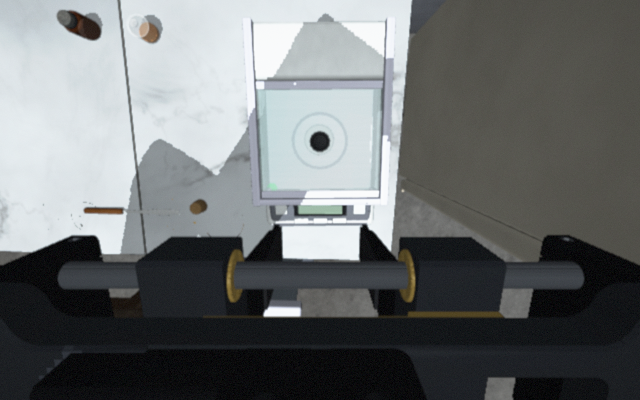

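```bash
python3 - <<'E'
from h import *
print(env.state()['qvel'].round(3)); print(env.job_done())
E
```

```text
[ 0.007  0.025  0.005  0.002 -0.007  0.002]
the job is handed in; nothing more can be done
None
```

The jar now stands upright in the middle of the balance pan with the glass top shut over it. I handed the job in at about 30 s of the allowed 67 s; no verdict was reported.

**What I did**
- **Standing it up:** I gripped the jar by its cap end and eased the grip until it swung down. I then drew the cap back over the base and let go. Two earlier grips were too loose, and the jar settled back where it had been lying.
- **Placing it:** I regripped the cap, carried the jar over the glass, lowered it slowly onto the pan and released it.
- **Shutting the top:** I gripped the knob and pulled the glass top about 132 mm to its front stop. At the stop the push reached about 25 N and tilted the tool slightly. I then let go and moved the arm clear.

**Last checks**
- **Jar on the bench:** it stood free with its cap level at 72 mm.
- **Jar on the pan:** its top was level at about 137 mm, so its base was at about 65 mm. It was about 1–2 mm from the pan centre, and the side view still showed it upright after the top was shut.
- **Glass top:** the knob ended at (495, −190) mm, against a pan centre measured at about (496.5, −191) mm. It would not go further under the extra push. I judged it shut from that, as the joint itself could not be read.
- **Bystanders:** I did not measure them at the end. I never moved near them, and those in the last pictures looked undisturbed.

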